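Load the bone-scanning bed and bring the scan head to its start mark

ROBOT

A 6-joint arm with a two-finger parallel gripper is mounted at the origin on the work surface. World frame = base frame: x ahead of the robot, y to its left, z up, the work surface at z = 0. Lengths are in m, angles in rad, forces in N, time in s.
With the tool pointing down it reaches from about 0.4 to 0.925 m from the base axis. Payload 3.4 kg.
Tool frame: the origin (TCP) lies midway between the tips of the shut fingers; the grasp point (between the pads) lies 19 mm behind it; x points along the fingers, y is the direction in which the jaws open and shut, and the axes are right-handed (so a half turn about x gives the same grasp; the last joint's range is limited). The gripper opens to 85 mm and grips with 20 to 120 N. Pads are 22 mm wide; open, the fingers measure 114 mm over their backs; the gripper's body (76 mm by 85 mm) begins 54 mm behind the grasp point. The pads swing forward as they close: fully open they stand 13 mm farther back than shut.
Start: joints at [1.25, 0.307, 1.506, -0, 1.328, -0.073], TCP at [0.14, 0.558, 0.231] pointing down, gripper open.
Joint ranges: [-3.12, 3.12], [-1.05, 2.28], [0.14, 2.33], [-1.42, 4.57], [0.1, 2.73], [-2.68, 2.68]. Speed limits (rad/s): [2.57, 2.57, 3.14, 3.14, 3.14, 3.14].

INTERFACE

Orientations are given as a rotation vector (axis times angle).
In Python, from rig import env, eyes gives the robot as it stands. The module is installed in compiled form; this text tells all that it offers.
- The arm moves only by the tool play_rows, never from a script. Its argument "rows" is a list of rows, each a list of 3 entries, a list of its own where there are three numbers: the turn, a rotation vector about the tool's x, y, z in degrees, then the shift along the tool's x, y, z in cm, then the opening in per cent of the stroke, from 0 (shut) to 100 (fully open). In form: [[[ax, ay, az], [tx, ty, tz], gripper], ...]. A call has exactly 10 rows; each row is the pose to reach, as a shift and turn from the pose measured when the call began, along the tool's axes at that moment; what a row does not reach only later rows make up. A row lasts 1/8 s, in which the tool goes at most 62.5 mm and 10.7 degrees, less where a joint would pass 70% of its speed; a pose out of reach is approached as far as the arm can. A call with a gripper value outside its range is refused whole. The fingers move at their own pace and stop on an object; "grip_force" is the grip in N (left out, the last holds). Time passes only in rows, so rows that repeat a pose let the fingers close, or fill a call up. It gives the time, the measured TCP pose, the force and the opening at its end, in the units of the state.
- env.get_state(): the state, without advancing time (a new reading comes with each control period).
- eyes.get_image(name): name is "scene" or "side" or "wrist"; returns (picture, depth): 400x640x3 uint8, red, green, blue; 400x640 float32, m along the optical axis (not along the pixel's ray), 0 where there is no reading.
- eyes.camera_info(name): a dict with "intrinsics" (3x3 intrinsics, pixels), "R" (3x3) and "t" (3): a world point X has camera coordinates R X + t. Camera axes: x right, y down, z forward; pixel columns grow to the right and rows downward; lengths in m; the calibration is good to about 2 mm. A picture is of the moment at which its call begins: read the wrist's pose just before it. camera_info takes no time and is no camera call; for the wrist camera it gives the pose at the moment of the call.
- env.hand_in(): hands the job in, once; it reports no verdict.
The state is a dict: "time": time; "joints": joint angles; "qvel": joint speeds; "joint_efforts": joint torques, N m; "ee_pos": TCP position; "tcp_rot": TCP orientation; "wrist_force": force on the tool from outside, world axes, zero at the start; "moment": the same for the moment, N m; "opening": finger opening in m.
Only numpy, scipy, OpenCV 4.12 (cv2) and the standard library are available. Lean on these libraries where they do the work, as an engineer would, in place of code of your own. Each camera call takes 0.05 s, during which the arm holds its last target. There are 200 camera calls.

TASK

Load the scanning bed: slide every sledge with a bone cast that waits on the table into a track of its own, in through the track's open end on the robot's side, until the sledge's leading deck edge meets the black line scribed across the bed (there is no stop there). When they are all in place, crank the handwheel clockwise (seen from above) until its crank handle stands in line with the black pointer mark on the housing, which brings the scan head to its start mark. Leave the other things on the table where they are.

Things in the scene. Friction and masses are not known exactly. Their poses are not given: they have to be found in the camera images.
- bed: Fixed aluminium scanning bed, 250 x 280 mm, with four undercut tracks along its x axis, 70 mm apart (y = -105, -35, +35, +105 mm). Origin on the table under its centre; x points from the open mouths (x = -120 mm, facing the robot) to the closed far ends (+120 mm). A black line, 3 mm wide, crosses the track lips at x = +30 mm. Beyond x = 140 mm runs the scan head on its guide, 76 mm high.
- line1 (a point): Point at the scribed line on the middle of track 1 (the rightmost, bed y = -105 mm), on the upper side of the 10 mm base plate (z = 10 mm); axes as the bed's. A sledge is in place when its origin is 60 mm short of it (towards the mouth, -x).
- line2 (a point): Point at the scribed line on the middle of track 2 (bed y = -35 mm), on the upper side of the 10 mm base plate (z = 10 mm); axes as the bed's. A sledge is in place when its origin is 60 mm short of it (towards the mouth, -x).
- line3 (a point): Point at the scribed line on the middle of track 3 (bed y = +35 mm), on the upper side of the 10 mm base plate (z = 10 mm); axes as the bed's. A sledge is in place when its origin is 60 mm short of it (towards the mouth, -x).
- line4 (a point): Point at the scribed line on the middle of track 4 (the leftmost, bed y = +105 mm), on the upper side of the 10 mm base plate (z = 10 mm); axes as the bed's. A sledge is in place when its origin is 60 mm short of it (towards the mouth, -x).
- mouth1 (a point): Middle of the open end of track 1, on the base plate (z = 10 mm), 150 mm before line1; axes as the bed's. The track is a channel 54 mm wide and 11 mm high (z 10 to 21 mm) roofed by two 5 mm lips (top z = 26 mm) with a 24 mm slot between: a sledge's foot enters only endways here, its underside at z = 10 to 13 mm.
- mouth2 (a point): Middle of the open end of track 2, on the base plate (z = 10 mm), 150 mm before line2; axes as the bed's. The track is a channel 54 mm wide and 11 mm high (z 10 to 21 mm) roofed by two 5 mm lips (top z = 26 mm) with a 24 mm slot between: a sledge's foot enters only endways here, its underside at z = 10 to 13 mm.
- mouth3 (a point): Middle of the open end of track 3, on the base plate (z = 10 mm), 150 mm before line3; axes as the bed's. The track is a channel 54 mm wide and 11 mm high (z 10 to 21 mm) roofed by two 5 mm lips (top z = 26 mm) with a 24 mm slot between: a sledge's foot enters only endways here, its underside at z = 10 to 13 mm.
- mouth4 (a point): Middle of the open end of track 4, on the base plate (z = 10 mm), 150 mm before line4; axes as the bed's. The track is a channel 54 mm wide and 11 mm high (z 10 to 21 mm) roofed by two 5 mm lips (top z = 26 mm) with a 24 mm slot between: a sledge's foot enters only endways here, its underside at z = 10 to 13 mm.
- sledge1: Loose 0.35 kg sledge with bone cast, upright; 3 or 4 present. Origin: centre of underside, x along it; either end may lead. Foot 50 wide, 100 long, 8 thick (40 wide noses to 120); web 16 wide to z 22; plywood deck 120 x 40, z 22-27, its end is the edge to bring to the line. Bone along x, axis at z 50, top at most 68; middle 60 is a shaft 22 thick to grip across (y); ends 30-35 wide (mm).
- sledge2: Loose 0.35 kg sledge with bone cast, upright; 3 or 4 present. Origin: centre of underside, x along it; either end may lead. Foot 50 wide, 100 long, 8 thick (40 wide noses to 120); web 16 wide to z 22; plywood deck 120 x 40, z 22-27, its end is the edge to bring to the line. Bone along x, axis at z 50, top at most 68; middle 60 is a shaft 22 thick to grip across (y); ends 30-35 wide (mm).
- sledge3: Loose 0.35 kg sledge with bone cast, upright; 3 or 4 present. Origin: centre of underside, x along it; either end may lead. Foot 50 wide, 100 long, 8 thick (40 wide noses to 120); web 16 wide to z 22; plywood deck 120 x 40, z 22-27, its end is the edge to bring to the line. Bone along x, axis at z 50, top at most 68; middle 60 is a shaft 22 thick to grip across (y); ends 30-35 wide (mm).
- sledge4: Loose 0.35 kg sledge with bone cast, upright; 3 or 4 present. Origin: centre of underside, x along it; either end may lead. Foot 50 wide, 100 long, 8 thick (40 wide noses to 120); web 16 wide to z 22; plywood deck 120 x 40, z 22-27, its end is the edge to bring to the line. Bone along x, axis at z 50, top at most 68; middle 60 is a shaft 22 thick to grip across (y); ends 30-35 wide (mm).
- wheel (a joint): Handwheel at the bed's left, vertical axis. Rad, growing clockwise seen from above; 0 = crank handle in line with the pointer mark (handle on the hub's side towards the bed's -x; at -pi/2 towards -y). Starts between -5.2 and -3.4, can turn from -5.9 to +0.9, friction 0.12 N m, stays where left, no stop or click at 0. Drives the scan head 18 mm per rad.
- wheel_hub (a point): Point on the handwheel's axis (bed x = -85 mm, y = +210 mm), 78 mm above the table, level with crank_grip. The wheel is a disc of 55 mm radius, its top at 46 mm. The pointer mark is a black cross-shaped stroke on the housing, 66 to 90 mm from the axis towards the bed's -x.
- crank_grip (a point): Point on the axis of the crank handle, 78 mm above the table, the height at which to grip it. The handle is a fixed upright black cylinder, 20 mm thick, from the wheel's top (46 mm) to 88 mm, 46 mm from the wheel's axis; it moves with the wheel.
- caliper: Bystander: digital caliper lying on the table, 200 mm long, 12 mm high. Leave alone.
- brush: Bystander: brush, 160 mm long. Leave alone.
- vertebra: Bystander: vertebra, about 65 mm wide, 22 mm high. Leave alone.
- radius_bone: Bystander: bare long bone lying on the table, 200 mm long, 28 mm high, with no sledge. Leave alone.
- jar: Bystander: jar, 64 mm thick, 85 mm high. Leave alone.
- loupe: Bystander: magnifier, 68 mm lens, 12 mm high. Leave alone.
There are look-alikes about, which are no part of the job. What is shaped like the sledge1 but red or turquoise is not meant.

How it is judged:
By the outcome, as a careful person would: the job done as asked, in the order asked, and still so for the second after the job is handed in, with the robot touching nothing.
Of sledge1, sledge2, sledge3, sledge4 only 3 to 4 are there at a start; the rules pass over those that are not, and their reading is None.
At some moment in a run one of sledge1, sledge2, sledge3, sledge4 may be knocked a few centimetres aside while the robot is not near it.
Once in a run the grip may slacken for a moment while it holds something.
It also fails if it takes over 210 s, if anything falls off the work surface, if the arm or the gripper's body presses on something with over 40 N, if the wrist force passes 120 N, or if a joint passes its speed limit or range.

## Working session

There is one attempt and no reset: what is moved stays moved. The work goes in short steps, Python scripts to look and compute and a tool call to move; the robot and the scene stay as the last step left them, time stands still between calls to the robot, and variables do not carry over. Pictures are saved under pics/ and viewed, about 12 in all and at most 16, crops included, and the job is handed in when it is done.

Besides the shell and the picture viewer there is one more tool, called after ">>>" in YAML: its name, and indented under it one key for each argument. play_rows: Moves the arm, as the interface text tells. Its arguments: {"type":"object","properties":{"rows":{"type":"array"},"grip_force":{"type":"number"}},"required":["rows"]}

```bash
mkdir -p pics
cat > h.py <<'E'
from rig import env, eyes
import numpy as np, cv2
from scipy.spatial.transform import Rotation as Ro
def snap(n):
    i=eyes.camera_info(n); p,d=eyes.get_image(n); return p,d,np.array(i["intrinsics"]),np.array(i["R"]),np.array(i["t"])
def world(u,v,z,K,R,t):  # depth z
    return R.T@(np.linalg.inv(K)@np.array([u,v,1.])*z-t)
def plane(u,v,h,K,R,t):
    r=R.T@np.linalg.inv(K)@np.array([u,v,1.]); c=-R.T@t; return c+r*(h-c[2])/r[2]
def cloud(d,K,R,t):
    v,u=np.mgrid[:d.shape[0],:d.shape[1]]
    c=np.stack([(u-K[0,2])/K[0,0]*d,(v-K[1,2])/K[1,1]*d,d],-1)
    return (c-t)@R
def save(n,p): cv2.imwrite('pics/'+n+'.png',p[...,::-1])
E
python3 - <<'E'
from h import *
s=env.get_state();print(s['time'],s['ee_pos'],s['tcp_rot'],s['opening'])
for n in('scene','side','wrist'):
    p,d,K,R,t=snap(n);save(n+'0',p);np.savez(n+'0.npz',p=p,d=d,K=K,R=R,t=t)
    print(n,-R.T@t,R[2],K[0,0])
E
```

```text
0.0 [0.14026949 0.55689326 0.23037727] [ 0.19220305  1.56253713 -0.19538557] 0.08545073888107517
scene [ 1.35735189 -0.54656063  1.51221517] [-0.49565015  0.32434577 -0.80568651] 505.7766082620438
side [-0.1230257  -0.95464699  1.31418739] [ 0.36206132  0.57250199 -0.73563107] 509.48106655584206
wrist [0.06024139 0.5775522  0.37291962] [ 0.31074555 -0.07881207 -0.94722007] 330.12812524365296
```

View pics/scene0.png

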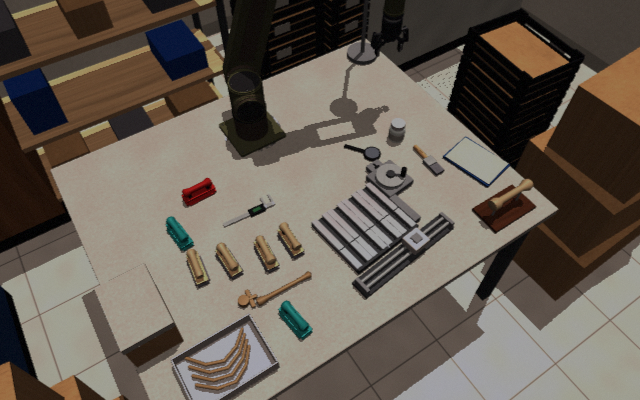

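View pics/side0.png

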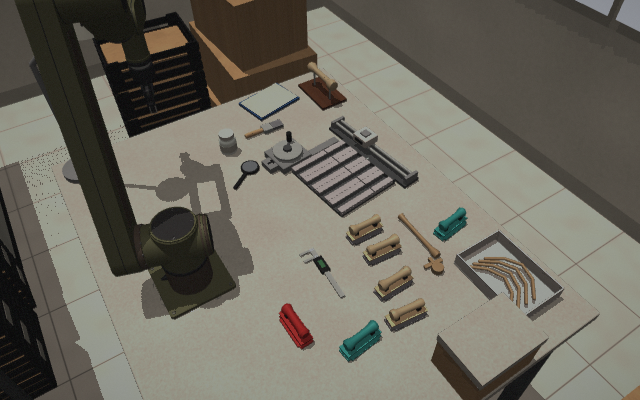

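Scene: four beige sledges at (197,267), (229,260), (266,252), (291,238). Look-alikes: red (199,191), turquoise (179,232) and (295,318), bare bone (275,290), mounted bone on a brown board (505,203). The four beige ones are the ones meant.

```bash
cat > m.py <<'E'
from h import *
def load(n): 
    f=np.load(n+'0.npz'); return [f[k] for k in 'pdKRt']
px={'scene':[(197,267),(229,260),(266,252),(291,238)],'side':[(407,313),(394,282),(382,247),(365,229)]}
for n in('scene','side'):
    p,d,K,R,t=load(n); W=cloud(d,K,R,t)
    tb=W[(np.abs(W[...,2])<.01)&(d>0)]; print(n,'table z',np.median(tb[:,2]))
    for u,v in px[n]:
        c=W[v,u]; r=np.hypot(*(W[...,:2]-c[:2]).transpose(2,0,1))
        m=(r<.085)&(W[...,2]>.016)&(W[...,2]<.09)&(d>0)
        k,l=cv2.connectedComponents(m.astype(np.uint8)); m=l==l[v,u]
        q=W[m]; top=q[q[:,2]>.035][:,:2]
        rc=cv2.minAreaRect(q[:,:2].astype(np.float32)*1000)
        mu=top.mean(0);e=np.linalg.svd(top-mu,full_matrices=False)[2][0]
        print(m.sum(),'rect',np.round(rc[0]),np.round(rc[1]),round(rc[2]),'top',np.round(mu,3),'ang',round(np.degrees(np.arctan2(e[1],e[0]))%180,1),'zmax',round(q[:,2].max(),3))
    # bed
    u,v=(365,225) if n=='scene' else (343,176)
    c=W[v,u];print('bedpt',c)
    m=(W[...,2]>.021)&(W[...,2]<.031)&(np.hypot(*(W[...,:2]-c[:2]).transpose(2,0,1))<.21)&(d>0)
    k,l,st,_=cv2.connectedComponentsWithStats(cv2.morphologyEx(m.astype(np.uint8),cv2.MORPH_CLOSE,np.ones((5,5))))
    j=1+st[1:,4].argmax(); q=W[(l==j)&m]; print('bed',cv2.minAreaRect(q[:,:2].astype(np.float32)*1000))
p=load('scene')[0];q=load('side')[0]
a=cv2.resize(p[160:300,300:460],None,fx=2.5*2,fy=2.5*2,interpolation=2)[:600,:800];save('bed_scene',a)
b=cv2.resize(q[110:220,220:430],None,fx=3.8,fy=3.8,interpolation=2);save('bed_side',b)
E
python3 m.py
```

```text
scene table z 0.002451758224932933
447 rect [ 466. -456.] [ 47. 123.] 85 top [ 0.467 -0.457] ang 173.2 zmax 0.074
423 rect [ 499. -355.] [120.  44.] 2 top [ 0.503 -0.358] ang 1.6 zmax 0.073
407 rect [ 544. -240.] [ 41. 120.] 85 top [ 0.552 -0.241] ang 175.3 zmax 0.076
400 rect [ 544. -144.] [ 41. 120.] 88 top [ 0.546 -0.146] ang 178.5 zmax 0.074
bedpt [0.63143947 0.10787306 0.02405703]
bed ((625.04638671875, 138.2986602783203), (266.5119323730469, 356.57598876953125), 9.632834434509277)
side table z 0.0011569029235798053
615 rect [ 464. -463.] [ 42. 122.] 78 top [ 0.459 -0.46 ] ang 173.1 zmax 0.071
566 rect [ 498. -364.] [ 41. 125.] 85 top [ 0.494 -0.362] ang 0.8 zmax 0.072
528 rect [ 543. -242.] [ 42. 120.] 84 top [ 0.542 -0.245] ang 173.8 zmax 0.074
481 rect [ 543. -151.] [ 41. 120.] 82 top [ 0.54 -0.15] ang 177.8 zmax 0.072
bedpt [0.61949865 0.08882236 0.0317256 ]
bed ((622.547119140625, 130.13308715820312), (265.3692932128906, 335.6271667480469), 7.364539623260498)
```

View pics/bed_side.png

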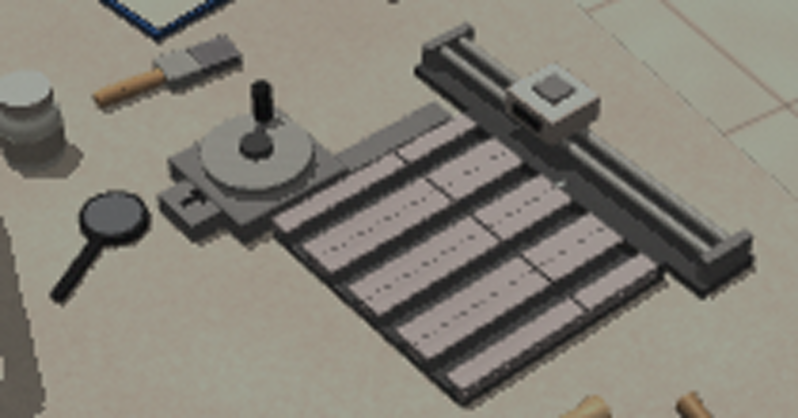

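View pics/bed_scene.png

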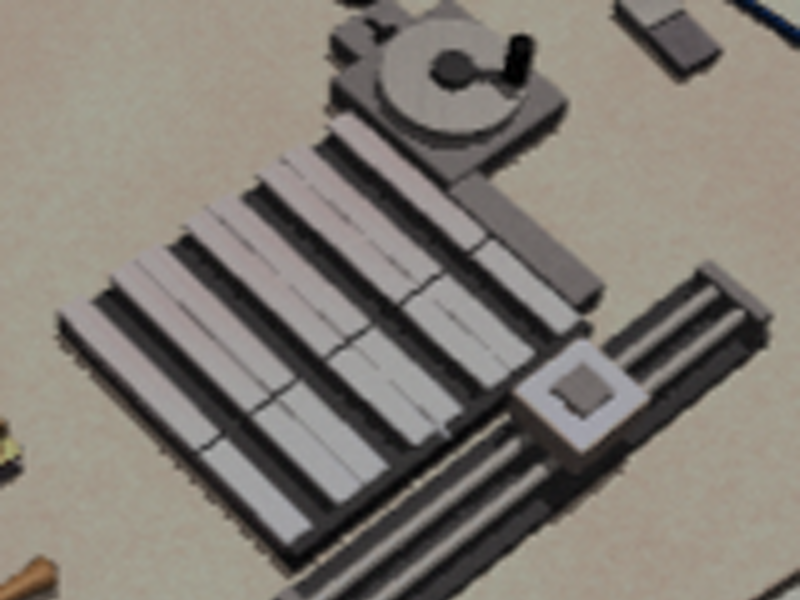

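Run:
```python
from m import load
from h import *
P={'scene':[((492,238),5,300,160),((200,450),5,300,160)],'side':[((395,152),3.8,220,110),((585,307),3.8,220,110)]}
for n in P:
    p,d,K,R,t=load(n)
    e=[plane(u/s+ox,v/s+oy,.026,K,R,t) for (u,v),s,ox,oy in P[n]]
    D=e[0]-e[1];L=np.hypot(*D[:2]);yaw=np.arctan2(-D[0],D[1]);mid=(e[0]+e[1])/2
    ex=np.array([np.cos(yaw),np.sin(yaw)]); print(n,'len',L,'yaw',np.degrees(yaw),'linemid',mid[:2],'org',mid[:2]-.03*ex)
```

```text
scene table z 0.002451758224932933
447 rect [ 466. -456.] [ 47. 123.] 85 top [ 0.467 -0.457] ang 173.2 zmax 0.074
423 rect [ 499. -355.] [120.  44.] 2 top [ 0.503 -0.358] ang 1.6 zmax 0.073
407 rect [ 544. -240.] [ 41. 120.] 85 top [ 0.552 -0.241] ang 175.3 zmax 0.076
400 rect [ 544. -144.] [ 41. 120.] 88 top [ 0.546 -0.146] ang 178.5 zmax 0.074
bedpt [0.63143947 0.10787306 0.02405703]
bed ((625.04638671875, 138.2986602783203), (266.5119323730469, 356.57598876953125), 9.632834434509277)
side table z 0.0011569029235798053
615 rect [ 464. -463.] [ 42. 122.] 78 top [ 0.459 -0.46 ] ang 173.1 zmax 0.071
566 rect [ 498. -364.] [ 41. 125.] 85 top [ 0.494 -0.362] ang 0.8 zmax 0.072
528 rect [ 543. -242.] [ 42. 120.] 84 top [ 0.542 -0.245] ang 173.8 zmax 0.074
481 rect [ 543. -151.] [ 41. 120.] 82 top [ 0.54 -0.15] ang 177.8 zmax 0.072
bedpt [0.61949865 0.08882236 0.0317256 ]
bed ((622.547119140625, 130.13308715820312), (265.3692932128906, 335.6271667480469), 7.364539623260498)
scene len 0.27557811258287473 yaw 6.268997911233931 linemid [0.65266375 0.11404067] org [0.62284315 0.11076478]
side len 0.2730879381473703 yaw 6.784907796335421 linemid [0.6561799  0.11074413] org [0.62639    0.10719985]
```

```bash
cat >> h.py <<'E'
BO=np.array([.6246,.109]); BY=6.5
def tgt(x,y,z,yaw): return np.array([x,y,z]),Ro.from_euler('z',yaw,degrees=True)*Ro.from_euler('y',90,degrees=True)
def bed(bx,by):
    c,s=np.cos(np.radians(BY)),np.sin(np.radians(BY)); return BO+[c*bx-s*by,s*bx+c*by]
def go(*ts):
    s=env.get_state();p0=np.array(s['ee_pos']);R0=Ro.from_rotvec(s['tcp_rot'])
    z=(R0*Ro.from_euler('y',-90,degrees=True)).as_euler('ZYX',degrees=True)
    print('t',round(s['time'],2),'p',np.round(p0,4),'yaw/tilt',np.round(z,2),'open',round(s['opening'],4),'F',np.round(s['wrist_force'],1),'j6',round(s['joints'][5],2))
    for x in ts:
        p,R=tgt(*x); print(x,'->',np.round((R0.inv()*R).as_rotvec(degrees=True),1).tolist(),np.round(R0.inv().apply(p-p0)*100,2).tolist())
def find(x,y,n='wrist',r=.085,save_as=None,hi=.09):
    p,d,K,R,t=snap(n); W=cloud(d,K,R,t)
    if save_as: save(save_as,p)
    hsv=cv2.cvtColor(p,cv2.COLOR_RGB2HSV)
    rr=np.hypot(W[...,0]-x,W[...,1]-y)
    m=(rr<r)&(W[...,2]>.012)&(W[...,2]<hi)&(d>0)&(hsv[...,1]>60)
    q=W[m]; 
    if len(q)<50: print('none',m.sum()); return
    top=q[q[:,2]>.038][:,:2]; rc=cv2.minAreaRect((q[:,:2]*1000).astype(np.float32))
    e=np.linalg.svd(top-top.mean(0),full_matrices=False)[2][0]; a=(np.degrees(np.arctan2(e[1],e[0]))+90)%180-90
    e=np.array([np.cos(np.radians(a)),np.sin(np.radians(a))]);f=np.array([-e[1],e[0]])
    dk=q[(q[:,2]>.018)&(q[:,2]<.034)][:,:2]; 
    L=np.percentile(q[:,:2]@e,[.5,99.5]);w=np.percentile(top@f,[2,98])
    print(n,'n',m.sum(),'rect',np.round(rc[0]),np.round(rc[1]),'ang',round(a,1),'ctr',np.round(e*L.mean()+f*w.mean(),4),'len/wid',np.round([L[1]-L[0],w[1]-w[0]],3),'zmax',round(q[:,2].max(),3))
E
python3 - <<'E'
from h import *
go((.543,-.147,.2,-4))
f=np.load('side0.npz');K,R,t=f['K'],f['R'],f['t']
for q in [(250,167),(237,188),(227,140)]: print(q,plane(*q,.006,K,R,t))
# handle
W=cloud(f['d'],K,R,t);m=(W[...,2]>.07)&(W[...,2]<.1)&(np.hypot(W[...,0]-.516,W[...,1]-.308)<.08)
print('handle',W[m].mean(0),m.sum())
for n in [1,2,3,4]: print(bed(-120-62,-105+70*(n-1)))
print('hub',bed(-.085,.21))
E
```

```text
t 0.15 p [0.1403 0.5571 0.2306] yaw/tilt [-1.414e+01  1.000e-02 -9.000e-02] open 0.0855 F [-0.1 -0.3  0.1] j6 -0.07
(0.543, -0.147, 0.2, -4) -> [-10.1, -0.0, 0.1] [3.15, -58.43, 56.25]
(250, 167) [0.37265127 0.33502167 0.006     ]
(237, 188) [0.28499027 0.2643284  0.006     ]
(227, 140) [0.36638418 0.51883429 0.006     ]
handle [0.54197833 0.33657653 0.08396237] 35
[-168.31914029 -124.81902975]
[-176.24336525  -55.26899985]
[-184.16759022   14.28103004]
[-192.09181518   83.83105994]
hub [0.51637372 0.30802782]
```

View pics/wrist0.png

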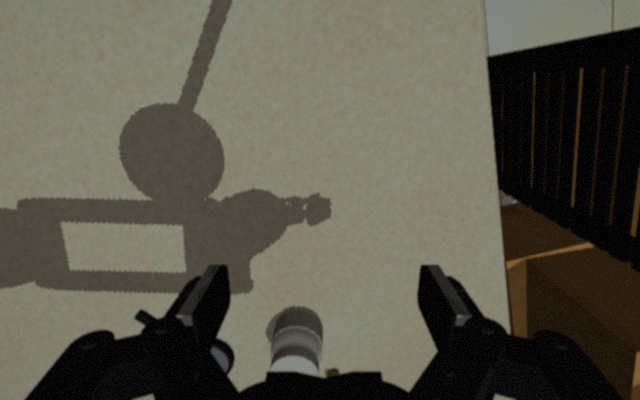

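Wrist view: floor/table edge and shadows, jar at (297,345), open fingers at (215,290)/(435,290); the lower picture is toward tool +z.

>>> play_rows:
  rows:
    - [[0,0,0],[0,-17.4,36.3],100]
    - [[0,0,0],[0,-17.4,36.3],100]
    - [[0,0,0],[0,-17.4,36.3],100]
    - [[0,0,0],[0,-17.4,36.3],100]
    - [[0,0,0],[0,-17.4,36.3],100]
    - [[0,0,0],[0,-17.4,36.3],100]
    - [[-10,0,0],[1,-57.2,61],100]
    - [[-10,0,0],[1,-57.2,61],100]
    - [[-10,0,0],[1,-57.2,61],100]
    - [[-10,0,0],[1,-57.2,61],100]

```text
time: 1.4
ee_pos: [0.5108, 0.0832, 0.226]
tcp_rot: [0.056, 1.571, -0.058]
wrist_force: [1.1, 0.7, 1.1]
opening: 0.0853
```

Run:
```python
from h import *
go((.6,-.147,.22,-4))
```

```text
t 1.4 p [0.5108 0.0832 0.226 ] yaw/tilt [-4.14  0.03 -0.08] open 0.0853 F [1.1 0.7 1.1] j6 -1.42
(0.6, -0.147, 0.22, -4) -> [-0.1, -0.0, 0.1] [0.62, -22.32, 10.56]
```

>>> play_rows:
  rows:
    - [[0,0,0],[0.6,-22.3,10.6],100]
    - [[0,0,0],[0.6,-22.3,10.6],100]
    - [[0,0,0],[0.6,-22.3,10.6],100]
    - [[0,0,0],[0.6,-22.3,10.6],100]
    - [[0,0,0],[0.6,-22.3,10.6],100]
    - [[0,0,0],[0.6,-22.3,10.6],100]
    - [[0,0,0],[0.6,-22.3,10.6],100]
    - [[0,0,0],[0.6,-22.3,10.6],100]
    - [[0,0,0],[0.6,-22.3,10.6],100]
    - [[0,0,0],[0.6,-22.3,10.6],100]

```text
time: 2.65
ee_pos: [0.6004, -0.1463, 0.2205]
tcp_rot: [0.055, 1.57, -0.057]
wrist_force: [-0.4, -0.0, 0.3]
opening: 0.0855
```

Run:
```python
from h import *
go()
find(.543,-.147,save_as='w1')
find(.543,-.243)
```

```text
t 2.65 p [ 0.6004 -0.1463  0.2205] yaw/tilt [-4.09  0.01 -0.09] open 0.0855 F [-0.4 -0.   0.3] j6 -1.81
wrist n 6428 rect [ 543. -178.] [109. 119.] ang 12.3 ctr [ 0.5476 -0.1744] len/wid [0.114 0.108] zmax 0.068
wrist n 5522 rect [ 547. -209.] [100. 120.] ang -4.5 ctr [ 0.543  -0.2371] len/wid [0.117 0.025] zmax 0.068
```

View pics/w1.png

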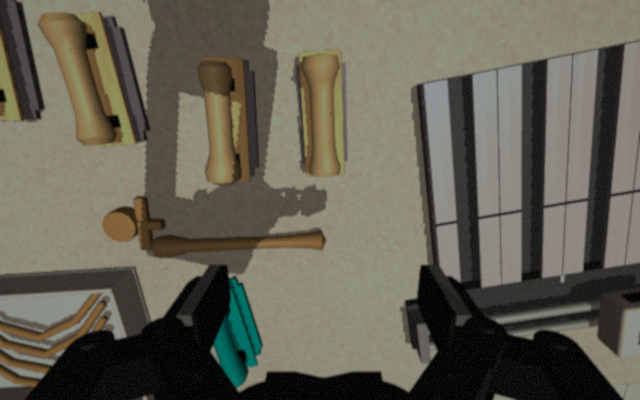

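```bash
python3 - <<'E'
s=open('h.py').read()
s=s.replace("    q=W[m]; \n","    k,l=cv2.connectedComponents(m.astype(np.uint8)); c=np.unravel_index(np.where(m,rr,9).argmin(),m.shape); m=l==l[c]; q=W[m]\n")
s=s.replace("(rr<r)&","(rr<r)&(np.arange(400)[:,None]<300)&")
open('h.py','w').write(s)
E
python3 - <<'E'
from h import *
go((.543,-.147,.2,-4))
for x,y in [(.543,-.147),(.543,-.243)]:find(x,y)
E
```

```text
t 2.75 p [ 0.6005 -0.1466  0.2204] yaw/tilt [-4.11  0.01 -0.08] open 0.0855 F [ 0.6 -0.1  0.5] j6 -1.81
(0.543, -0.147, 0.2, -4) -> [-0.1, -0.0, 0.1] [2.04, -0.45, -5.73]
wrist n 5063 rect [ 544. -143.] [ 40. 119.] ang -1.6 ctr [ 0.5429 -0.143 ] len/wid [0.116 0.027] zmax 0.068
wrist n 5315 rect [ 544. -239.] [ 40. 120.] ang -4.6 ctr [ 0.5429 -0.2371] len/wid [0.117 0.025] zmax 0.068
```

>>> play_rows:
  rows:
    - [[2,0,0],[7,-0.05,-5.7],60]
    - [[2,0,0],[7,-0.05,-5.7],60]
    - [[2,0,0],[7,-0.05,-5.7],60]
    - [[2,0,0],[13,-0.05,-5.7],60]
    - [[2,0,0],[16,-0.05,-5.7],60]
    - [[2,0,0],[18.6,-0.05,-5.7],60]
    - [[2,0,0],[18.6,-0.05,-5.7],60]
    - [[2,0,0],[18.6,-0.05,-5.7],60]
    - [[2,0,0],[18.6,-0.05,-5.7],0]
    - [[2,0,0],[18.6,-0.05,-5.7],0]
  grip_force: 60

```text
time: 4.1
ee_pos: [0.5451, -0.1439, 0.0361]
tcp_rot: [0.082, 1.566, -0.086]
wrist_force: [0.1, 1.2, 2.8]
opening: 0.0206
```

>>> play_rows:
  rows:
    - [[0,0,0],[0,0,0],0]
    - [[0,0,0],[0,0,0],0]
    - [[0,0,0],[0,0,0],0]
    - [[0,0,0],[0,0,0],0]
    - [[0,0,0],[-4,0,0],0]
    - [[0,0,0],[-8,0,0],0]
    - [[0,0,0],[-11,0,0],0]
    - [[0,0,0],[-11,0,0],0]
    - [[0,0,0],[-11,0,0],0]
    - [[0,0,0],[-11,0,0],0]

```text
time: 5.35
ee_pos: [0.5432, -0.1431, 0.1439]
tcp_rot: [0.083, 1.57, -0.085]
wrist_force: [0.1, -0.3, -4.7]
opening: 0.0208
```

```bash
cat >> h.py <<'E'
BO=BO*1000
def bedt(bx,by,z): return (*np.round(bed(bx,by)/1000,4),z,BY)
E
python3 - <<'E'
from h import *
go(bedt(-195,-105,.145),bedt(-195,-105,.06))
find(.543,-.243,'scene')
E
```

```text
t 5.35 p [ 0.5432 -0.1431  0.1439] yaw/tilt [-6.12  0.04 -0.07] open 0.0208 F [ 0.1 -0.3 -4.7] j6 -1.8
(np.float64(0.4427), np.float64(-0.0174), 0.145, 6.5) -> [-12.6, -0.0, 0.1] [-0.11, 11.43, -11.33]
(np.float64(0.4427), np.float64(-0.0174), 0.06, 6.5) -> [-12.6, -0.0, 0.1] [8.39, 11.44, -11.33]
scene n 411 rect [ 544. -238.] [ 44. 124.] ang -4.6 ctr [ 0.546  -0.2407] len/wid [0.116 0.029] zmax 0.074
```

Run:
```python
import cv2
p=cv2.imread('pics/w1.png');cv2.imwrite('pics/w1c.png',cv2.resize(p[40:300,400:640],None,fx=2.3*1,fy=2.3,interpolation=2))
```

```text
(no output)
```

View pics/w1c.png

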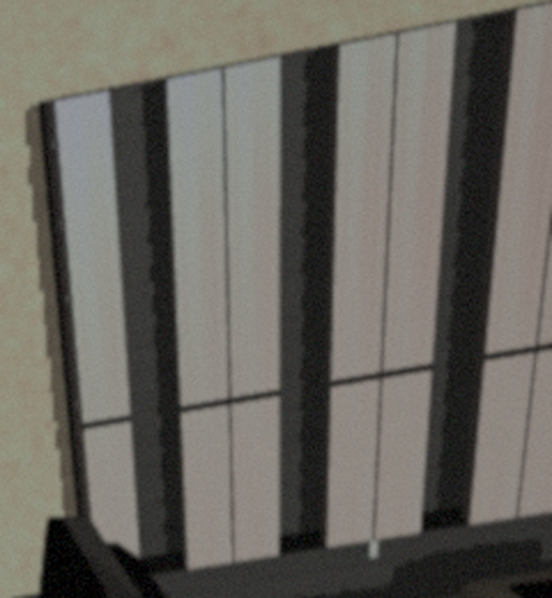

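>>> play_rows:
  rows:
    - [[-6,0,0],[-0.1,5,-5],0]
    - [[-12.6,0,0],[-0.1,11.4,-11.3],0]
    - [[-12.6,0,0],[-0.1,11.4,-11.3],0]
    - [[-12.6,0,0],[-0.1,11.4,-11.3],0]
    - [[-12.6,0,0],[-0.1,11.4,-11.3],0]
    - [[-12.6,0,0],[-0.1,11.4,-11.3],0]
    - [[-12.6,0,0],[-0.1,11.4,-11.3],0]
    - [[-12.6,0,0],[-0.1,11.4,-11.3],0]
    - [[-12.6,0,0],[-0.1,11.4,-11.3],0]
    - [[-12.6,0,0],[-0.1,11.4,-11.3],0]

```text
time: 6.65
ee_pos: [0.4433, -0.0179, 0.145]
tcp_rot: [-0.09, 1.569, 0.088]
wrist_force: [-0.6, -0.1, -3.7]
opening: 0.0211
```

Crop shows lip corners at the mouth along (57,100)…(515,9), the scribed line along (82,425)…(484,356): enough to fit the bed pose.

```bash
cat > fit.py <<'E'
from h import *
from scipy.optimize import least_squares
f=np.load('wrist0.npz'); R0=f['R'];t0=f['t']
# hand-eye from start pose
P0=np.array([0.14026949,0.55689326,0.23037727]);T0=Ro.from_rotvec([0.19220305,1.56253713,-0.19538557])
P1=np.array([.6004,-.1463,.2205]);T1=Ro.from_rotvec([.055,1.57,-.057])
A=R0@T0.as_matrix(); b=R0@P0+t0
R=A@T1.as_matrix().T; t=b-R@P1; K=f['K']
ys=np.array([-140,-117,-93,-70,-47,-23,0,23,47])/1e3
m=[(57,100),(110,91),(167,78),(224,68),(281,58),(338,45),(397,32),(456,20),(515,9)]
l=[(82,425),(131,416),(180,408),(231,400),(281,393),(330,383),(382,374),(433,366),(484,356)]
W=np.array([plane(u/2.3+400,v/2.3+40,.026,K,R,t)[:2] for u,v in m+l])
def res(q):
    c,s=np.cos(q[2]),np.sin(q[2]);bx=np.r_[np.full(9,q[3]),np.full(9,.03)];by=np.r_[ys,ys]
    return (np.c_[q[0]+c*bx-s*by,q[1]+s*bx+c*by]-W).ravel()
r=least_squares(res,[.6246,.109,.11,-.12],loss='soft_l1',f_scale=.002)
print('org',r.x[:2],'yaw',np.degrees(r.x[2]),'mouth x',r.x[3],'rms mm',np.sqrt(np.mean(r.fun**2))*1e3)
E
python3 fit.py
```

```text
org [0.62382583 0.1094933 ] yaw 6.6600879265745485 mouth x -0.11991136873783503 rms mm 0.47469501422065824
```

```bash
sed -i 's/^BO=np.array.*/BO=np.array([.6238,.1095]); BY=6.66/' h.py
cat >> h.py <<'E'
def held():
    """deck height, yaw and rear edge of the held sledge, from the wrist view"""
    s=env.get_state();tp=np.array(s['ee_pos']);R0=Ro.from_rotvec(s['tcp_rot']);ez=R0.apply([0,0,1]);ey=R0.apply([0,1,0])
    p,d,K,R,t=snap('wrist');W=cloud(d,K,R,t);h=cv2.cvtColor(p,cv2.COLOR_RGB2HSV)
    D=W-tp;a=D@ez;b=D@ey;c=D[...,2]
    m=(d>0)&(a>-.08)&(a<-.015)&(abs(b)<.03)&(c>-.02)&(c<.06)&(h[...,1]>60)&(h[...,2]>60)
    dk=m&(c<.003)
    cd=np.median(c[dk]); dk&=abs(c-cd)<.003
    rc=cv2.minAreaRect(np.c_[a[dk],b[dk]].astype(np.float32)*1000)
    bn=m&(c>.02);B=np.c_[a[bn],b[bn]];k=np.polyfit(B[:,0],B[:,1],1)
    print('n',dk.sum(),bn.sum(),'deck z',round(tp[2]+cd,4),'underside minus tcp',round(cd-.027,4),'rear edge a',np.round(np.percentile(a[dk],[1,99]),4),'b',np.round(np.percentile(b[dk],[1,99]),4),'bone slope deg',round(np.degrees(np.arctan(k[0])),1),'rect',np.round(rc[1]),round(rc[2],1))
    return p
E
python3 - <<'E'
from h import *
p=held();save('held1',p)
go(bedt(-190,-105,.145),bedt(-190,-105,.047))
E
```

```text
n 2611 5640 deck z 0.136 underside minus tcp -0.036 rear edge a [-0.0613 -0.0156] b [-0.0198  0.0198] bone slope deg 0.3 rect [47. 40.] 0.4
t 6.7 p [ 0.4433 -0.0178  0.145 ] yaw/tilt [ 6.47  0.03 -0.07] open 0.0209 F [-0.2 -0.5 -4.2] j6 -1.82
(np.float64(0.4473), np.float64(-0.0168), 0.145, 6.66) -> [-0.2, -0.0, 0.1] [0.0, 0.06, 0.41]
(np.float64(0.4473), np.float64(-0.0168), 0.047, 6.66) -> [-0.2, -0.0, 0.1] [9.8, 0.07, 0.42]
```

View pics/held1.png

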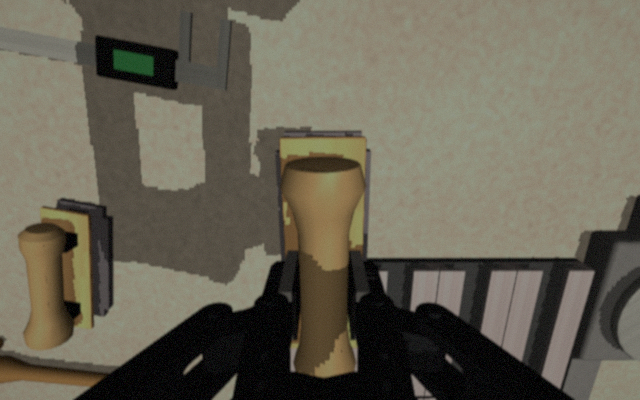

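>>> play_rows:
  rows:
    - [[-0.2,0,0],[4,0.07,0.4],0]
    - [[-0.2,0,0],[7,0.07,0.4],0]
    - [[-0.2,0,0],[9.7,0.07,0.4],0]
    - [[-0.2,0,0],[9.75,0.07,0.4],0]
    - [[-0.2,0,0],[9.75,0.07,0.4],0]
    - [[-0.2,0,0],[9.75,0.07,0.4],0]
    - [[-0.2,0,0],[9.75,0.07,0.4],0]
    - [[-0.2,0,0],[9.75,0.07,0.4],0]
    - [[-0.2,0,0],[9.75,0.07,0.4],0]
    - [[-0.2,0,0],[9.75,0.07,0.4],0]

```text
time: 7.95
ee_pos: [0.4471, -0.0168, 0.0476]
tcp_rot: [-0.093, 1.569, 0.09]
wrist_force: [-0.5, 0.6, -3.2]
opening: 0.0208
```

Run:
```python
from h import *
p=held()
go(bedt(-120,-105,.0475),bedt(-28.5,-105,.0475))
```

```text
n 2630 5641 deck z 0.0385 underside minus tcp -0.036 rear edge a [-0.0613 -0.0156] b [-0.0197  0.0198] bone slope deg 0.1 rect [47. 40.] 0.4
t 8.0 p [ 0.4471 -0.0168  0.0475] yaw/tilt [ 6.67  0.03 -0.07] open 0.0208 F [-0.7 -0.3 -4. ] j6 -1.82
(np.float64(0.5168), np.float64(-0.0087), 0.0475, 6.66) -> [0.0, -0.0, 0.1] [-0.0, -0.01, 7.02]
(np.float64(0.6077), np.float64(0.0019), 0.0475, 6.66) -> [0.0, -0.0, 0.1] [-0.01, -0.01, 16.17]
```

>>> play_rows:
  rows:
    - [[0,0,0],[0,0,0.7],0]
    - [[0,0,0],[0,0,1.4],0]
    - [[0,0,0],[0,0,2.1],0]
    - [[0,0,0],[0,0,2.8],0]
    - [[0,0,0],[0,0,3.5],0]
    - [[0,0,0],[0,0,4.2],0]
    - [[0,0,0],[0,0,4.9],0]
    - [[0,0,0],[0,0,5.6],0]
    - [[0,0,0],[0,0,6.3],0]
    - [[0,0,0],[0,0,7],0]

```text
time: 9.25
ee_pos: [0.517, -0.0086, 0.0475]
tcp_rot: [-0.092, 1.569, 0.09]
wrist_force: [0.4, -0.7, -4.3]
opening: 0.021
```

Run:
```python
from h import *
p=held()
go(bedt(-28.5,-105,.0475))
```

```text
n 2623 5706 deck z 0.0384 underside minus tcp -0.036 rear edge a [-0.0613 -0.0156] b [-0.0198  0.0198] bone slope deg -0.0 rect [47. 40.] 0.4
t 9.3 p [ 0.5186 -0.0086  0.0477] yaw/tilt [ 6.67 -0.09 -0.09] open 0.0214 F [ 1.7 -0.2 -3.9] j6 -1.78
(np.float64(0.6077), np.float64(0.0019), 0.0475, 6.66) -> [0.0, 0.1, 0.1] [0.03, 0.01, 8.97]
```

>>> play_rows:
  rows:
    - [[0,0,0],[0,0,1.5],0]
    - [[0,0,0],[0,0,3],0]
    - [[0,0,0],[0,0,4.5],0]
    - [[0,0,0],[0,0,6],0]
    - [[0,0,0],[0,0,7.5],0]
    - [[0,0,0],[0,0,8.6],0]
    - [[0,0,0],[0,0,9],0]
    - [[0,0,0],[0,0,9],0]
    - [[0,0,0],[0,0,9],0]
    - [[0,0,0],[0,0,9],0]

```text
time: 10.55
ee_pos: [0.6073, 0.0018, 0.0478]
tcp_rot: [-0.092, 1.568, 0.09]
wrist_force: [0.1, 0.7, -4.0]
opening: 0.0207
```

Run:
```python
from h import *
p=held()
go(bedt(-28.5,-105,.0475))
find(.543,-.243,'scene');find(.498,-.36,'scene');find(.465,-.459,'scene')
```

```text
n 2614 5757 deck z 0.0386 underside minus tcp -0.0361 rear edge a [-0.0613 -0.0156] b [-0.0198  0.0197] bone slope deg -0.2 rect [47. 40.] 0.5
t 10.6 p [0.6075 0.0018 0.0478] yaw/tilt [ 6.67 -0.06 -0.09] open 0.0209 F [ 0.   0.7 -3.8] j6 -1.75
(np.float64(0.6077), np.float64(0.0019), 0.0475, 6.66) -> [0.0, 0.1, 0.1] [0.03, 0.01, 0.02]
scene n 400 rect [ 545. -240.] [ 40. 123.] ang -4.7 ctr [ 0.5445 -0.2403] len/wid [0.117 0.027] zmax 0.078
scene n 416 rect [ 499. -356.] [121.  43.] ang 2.3 ctr [ 0.5012 -0.3569] len/wid [0.116 0.027] zmax 0.075
scene n 427 rect [ 466. -457.] [ 42. 126.] ang -6.9 ctr [ 0.4678 -0.4557] len/wid [0.114 0.025] zmax 0.074
```

>>> play_rows:
  rows:
    - [[0,0,0],[0.15,0,0],0]
    - [[0,0,0],[0.15,0,0],0]
    - [[0,0,0],[0.15,0,0],50]
    - [[0,0,0],[0.15,0,0],50]
    - [[0,0,0],[0.15,0,0],50]
    - [[0,0,0],[-4,0,0],50]
    - [[0,0,0],[-9,0,0],50]
    - [[0,0,0],[-15,-3,4],50]
    - [[0,0,0],[-17,-6,7],50]
    - [[0,0,0],[-17,-6,7],50]

```text
time: 12.0
ee_pos: [0.6894, -0.0522, 0.2223]
tcp_rot: [-0.093, 1.557, 0.086]
wrist_force: [-1.3, 0.3, 0.2]
opening: 0.0427
```

```bash
cat >> h.py <<'E'
def placed(n):
    """bed coordinates of the sledge in track n from the wrist view"""
    p,d,K,R,t=snap('wrist');W=cloud(d,K,R,t);h=cv2.cvtColor(p,cv2.COLOR_RGB2HSV)
    D=W[...,:2]*1000-BO;c,s=np.cos(np.radians(BY)),np.sin(np.radians(BY))
    X=D[...,0]*c+D[...,1]*s;Y=D[...,1]*c-D[...,0]*s;Z=W[...,2]
    m=(d>0)&(abs(Y-(70*n-175))<33)&(Z>.030)&(X<80)&(Z<.09)&(h[...,1]>60)&(h[...,2]>50)
    dk=m&(Z<.042); 
    print('track',n,'n',m.sum(),'deck X',np.percentile(X[dk],[.5,99.5]).round(1),'Y',np.percentile(Y[dk],[1,99]).round(1),'z',np.median(Z[dk]).round(4))
    return p
E
python3 - <<'E'
from h import *
p=placed(1);save('pl1',p)
go((.60,-.239,.2,-4.5))
E
```

```text
track 1 n 5676 deck X [-89.2  29.4] Y [-124.9  -85.6] z 0.037
t 12.05 p [ 0.686  -0.0507  0.2197] yaw/tilt [ 6.58 -0.31 -0.14] open 0.0427 F [-0.8  1.5 -0.9] j6 -1.82
(0.6, -0.239, 0.2, -4.5) -> [11.1, 0.3, 0.1] [1.95, -17.72, -10.71]
```

View pics/pl1.png

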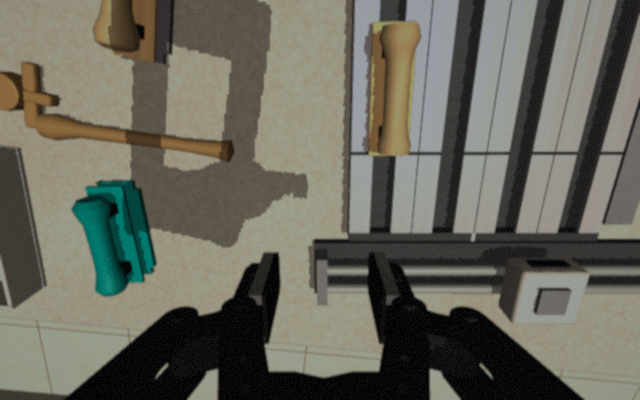

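>>> play_rows:
  rows:
    - [[11,0,0],[2,-17.7,-10.7],60]
    - [[11,0,0],[2,-17.7,-10.7],60]
    - [[11,0,0],[2,-17.7,-10.7],60]
    - [[11,0,0],[2,-17.7,-10.7],60]
    - [[11,0,0],[2,-17.7,-10.7],60]
    - [[11,0,0],[2,-17.7,-10.7],60]
    - [[11,0,0],[2,-17.7,-10.7],60]
    - [[11,0,0],[2,-17.7,-10.7],60]
    - [[11,0,0],[2,-17.7,-10.7],60]
    - [[11,0,0],[2,-17.7,-10.7],60]

```text
time: 13.3
ee_pos: [0.6003, -0.2385, 0.1996]
tcp_rot: [0.059, 1.564, -0.062]
wrist_force: [-0.8, 0.2, -1.2]
opening: 0.0515
```

Run:
```python
from h import *
find(.5435,-.2385);find(.498,-.36)
go((.5435,-.2385,.034,-4.5))
```

```text
wrist n 5782 rect [ 544. -239.] [ 40. 119.] ang -4.9 ctr [ 0.5408 -0.2388] len/wid [0.113 0.027] zmax 0.069
wrist n 7386 rect [ 499. -355.] [119.  40.] ang 1.2 ctr [ 0.4993 -0.3541] len/wid [0.116 0.025] zmax 0.067
t 13.4 p [ 0.6002 -0.2387  0.1995] yaw/tilt [-4.42 -0.33 -0.08] open 0.0514 F [ 0.5  0.9 -0.6] j6 -1.94
(0.5435, -0.2385, 0.034, -4.5) -> [0.1, 0.3, 0.1] [16.52, -0.39, -5.75]
```

>>> play_rows:
  rows:
    - [[0,0.3,0],[5,-0.4,-5.7],60]
    - [[0,0.3,0],[8,-0.4,-5.7],60]
    - [[0,0.3,0],[13,-0.4,-5.7],60]
    - [[0,0.3,0],[16.5,-0.4,-5.7],60]
    - [[0,0.3,0],[16.5,-0.4,-5.7],60]
    - [[0,0.3,0],[16.5,-0.4,-5.7],60]
    - [[0,0.3,0],[16.5,-0.4,-5.7],0]
    - [[0,0.3,0],[16.5,-0.4,-5.7],0]
    - [[0,0.3,0],[16.5,-0.4,-5.7],0]
    - [[0,0.3,0],[16.5,-0.4,-5.7],0]

```text
time: 14.65
ee_pos: [0.5452, -0.2393, 0.0361]
tcp_rot: [0.058, 1.566, -0.063]
wrist_force: [-0.3, -0.4, 5.4]
opening: 0.0212
```

Run:
```python
from h import *
go((.5435,-.2385,.145,-4.5),bedt(-190,-35,.145),bedt(-190,-35,.0475))
```

```text
t 14.65 p [ 0.5452 -0.2393  0.0361] yaw/tilt [-4.41 -0.22 -0.17] open 0.0212 F [-0.3 -0.4  5.4] j6 -1.98
(0.5435, -0.2385, 0.145, -4.5) -> [0.1, 0.2, 0.2] [-10.89, 0.04, -0.13]
(np.float64(0.4391), np.float64(0.0527), 0.145, 6.66) -> [-11.1, 0.2, 0.2] [-11.02, 28.27, -12.78]
(np.float64(0.4391), np.float64(0.0527), 0.0475, 6.66) -> [-11.1, 0.2, 0.2] [-1.27, 28.3, -12.82]
```

>>> play_rows:
  rows:
    - [[0,0,0],[-4,0,0],0]
    - [[0,0,0],[-8,0,0],0]
    - [[0,0,0],[-11,0,0],0]
    - [[-4,0.2,0.2],[-11,5,-2.5],0]
    - [[-8,0.2,0.2],[-11,11,-5],0]
    - [[-11.1,0.2,0.2],[-11,17,-8],0]
    - [[-11.1,0.2,0.2],[-11,22,-10],0]
    - [[-11.1,0.2,0.2],[-11,26,-12],0]
    - [[-11.1,0.2,0.2],[-11,28.3,-12.8],0]
    - [[-11.1,0.2,0.2],[-11,28.3,-12.8],0]

```text
time: 15.9
ee_pos: [0.4375, 0.0545, 0.1447]
tcp_rot: [-0.094, 1.57, 0.095]
wrist_force: [0.4, 0.2, -3.6]
opening: 0.0209
```

Run:
```python
from h import *
go(bedt(-190,-35,.0475))
held()
```

```text
t 15.9 p [0.4375 0.0545 0.1447] yaw/tilt [6.87 0.05 0.03] open 0.0209 F [ 0.4  0.2 -3.6] j6 -1.66
(np.float64(0.4391), np.float64(0.0527), 0.0475, 6.66) -> [0.2, -0.0, -0.0] [9.72, -0.2, 0.15]
n 3000 5631 deck z 0.1358 underside minus tcp -0.036 rear edge a [-0.0614 -0.0156] b [-0.0194  0.0201] bone slope deg -0.2 rect [40. 47.] 90.0
```

>>> play_rows:
  rows:
    - [[0.2,0,0],[4,-0.2,0.15],0]
    - [[0.2,0,0],[7,-0.2,0.15],0]
    - [[0.2,0,0],[9.7,-0.2,0.15],0]
    - [[0.2,0,0],[9.7,-0.2,0.15],0]
    - [[0.2,0,0],[9.7,-0.2,0.15],0]
    - [[0.2,0,0],[9.7,-0.2,0.15],0]
    - [[0.2,0,0],[9.7,-0.2,0.15],0]
    - [[0.2,0,0],[9.7,-0.2,0.15],0]
    - [[0.2,0,0],[9.7,-0.2,0.15],0]
    - [[0.2,0,0],[9.7,-0.2,0.15],0]

```text
time: 17.2
ee_pos: [0.4401, 0.0517, 0.0479]
tcp_rot: [-0.091, 1.569, 0.091]
wrist_force: [-0.5, 0.0, -3.5]
opening: 0.0204
```

Run:
```python
from h import *
go(bedt(-28.5,-35,.0475))
```

```text
t 17.2 p [0.4401 0.0517 0.0479] yaw/tilt [ 6.63 -0.01 -0.02] open 0.0204 F [-0.5  0.  -3.5] j6 -1.66
(np.float64(0.5996), np.float64(0.0714), 0.0475, 6.66) -> [-0.0, 0.0, 0.0] [0.05, 0.12, 16.07]
```

>>> play_rows:
  rows:
    - [[0,0,0],[0,0.1,0],0]
    - [[0,0,0],[0,0.1,0.8],0]
    - [[0,0,0],[0,0.1,1.6],0]
    - [[0,0,0],[0,0.1,2.4],0]
    - [[0,0,0],[0,0.1,3.2],0]
    - [[0,0,0],[0,0.1,4],0]
    - [[0,0,0],[0,0.1,4.8],0]
    - [[0,0,0],[0,0.1,5.6],0]
    - [[0,0,0],[0,0.1,6.3],0]
    - [[0,0,0],[0,0.1,7],0]

```text
time: 18.45
ee_pos: [0.5099, 0.0608, 0.0479]
tcp_rot: [-0.091, 1.569, 0.091]
wrist_force: [-0.3, 0.2, -3.7]
opening: 0.0212
```

Run:
```python
from h import *
held()
go(bedt(-28.5,-35,.0475))
```

```text
n 3010 5641 deck z 0.0389 underside minus tcp -0.036 rear edge a [-0.0615 -0.0156] b [-0.0194  0.0201] bone slope deg -0.2 rect [40. 47.] 89.8
t 18.5 p [0.5115 0.0609 0.0481] yaw/tilt [ 6.62 -0.12 -0.02] open 0.0213 F [ 1.5  0.2 -3.2] j6 -1.65
(np.float64(0.5996), np.float64(0.0714), 0.0475, 6.66) -> [-0.0, 0.1, 0.0] [0.07, 0.03, 8.88]
```

>>> play_rows:
  rows:
    - [[0,0,0],[0,0,1.5],0]
    - [[0,0,0],[0,0,3],0]
    - [[0,0,0],[0,0,4.5],0]
    - [[0,0,0],[0,0,6],0]
    - [[0,0,0],[0,0,7.5],0]
    - [[0,0,0],[0,0,8.5],0]
    - [[0,0,0],[0.05,0,8.9],0]
    - [[0,0,0],[0.05,0,8.9],0]
    - [[0,0,0],[0.05,0,8.9],0]
    - [[0,0,0],[0.05,0,8.9],0]

```text
time: 19.75
ee_pos: [0.5992, 0.0711, 0.0477]
tcp_rot: [-0.091, 1.567, 0.091]
wrist_force: [-0.6, -0.1, -3.4]
opening: 0.0206
```

Run:
```python
from h import *
held()
go(bedt(-28.5,-35,.0475))
find(.499,-.355,'scene');find(.465,-.459,'scene')
```

```text
n 2986 5632 deck z 0.0386 underside minus tcp -0.0361 rear edge a [-0.0615 -0.0157] b [-0.0194  0.02  ] bone slope deg -0.2 rect [40. 47.] 89.9
t 19.8 p [0.5994 0.0711 0.0478] yaw/tilt [ 6.62 -0.1  -0.02] open 0.0209 F [ 0.5  0.3 -4.4] j6 -1.64
(np.float64(0.5996), np.float64(0.0714), 0.0475, 6.66) -> [-0.0, 0.1, 0.0] [0.03, 0.02, 0.02]
scene n 410 rect [ 499. -356.] [120.  43.] ang 1.7 ctr [ 0.5006 -0.3574] len/wid [0.114 0.026] zmax 0.076
scene n 429 rect [ 466. -457.] [ 43. 124.] ang -7.1 ctr [ 0.4669 -0.4562] len/wid [0.117 0.024] zmax 0.073
```

>>> play_rows:
  rows:
    - [[0,0,0],[0.15,0,0],0]
    - [[0,0,0],[0.15,0,0],0]
    - [[0,0,0],[0.15,0,0],50]
    - [[0,0,0],[0.15,0,0],50]
    - [[0,0,0],[0.15,0,0],50]
    - [[0,0,0],[-4,0,0],50]
    - [[0,0,0],[-9,0,0],50]
    - [[0,0,0],[-15,-3,4],50]
    - [[0,0,0],[-17,-6,6],50]
    - [[0,0,0],[-17,-6,6],50]

```text
time: 21.15
ee_pos: [0.6704, 0.016, 0.222]
tcp_rot: [-0.09, 1.557, 0.087]
wrist_force: [-0.0, -0.1, 0.4]
opening: 0.0426
```

Run:
```python
from h import *
placed(2);placed(1)
go((.56,-.355,.2,1))
```

```text
track 2 n 5571 deck X [-89.7  28.8] Y [-55.1 -15.8] z 0.037
track 1 n 5428 deck X [-89.5  28. ] Y [-124.7  -84.6] z 0.0369
t 21.25 p [0.6654 0.0183 0.2178] yaw/tilt [ 6.57 -0.09  0.01] open 0.0426 F [-0.5  1.3 -0.4] j6 -1.72
(0.56, -0.355, 0.2, 1) -> [5.6, 0.1, -0.0] [1.75, -35.88, -14.74]
```

>>> play_rows:
  rows:
    - [[5.6,0,0],[1.8,-35.9,-14.7],60]
    - [[5.6,0,0],[1.8,-35.9,-14.7],60]
    - [[5.6,0,0],[1.8,-35.9,-14.7],60]
    - [[5.6,0,0],[1.8,-35.9,-14.7],60]
    - [[5.6,0,0],[1.8,-35.9,-14.7],60]
    - [[5.6,0,0],[1.8,-35.9,-14.7],60]
    - [[5.6,0,0],[1.8,-35.9,-14.7],60]
    - [[5.6,0,0],[1.8,-35.9,-14.7],60]
    - [[5.6,0,0],[1.8,-35.9,-14.7],60]
    - [[5.6,0,0],[1.8,-35.9,-14.7],60]

```text
time: 22.5
ee_pos: [0.561, -0.353, 0.1995]
tcp_rot: [-0.014, 1.569, 0.016]
wrist_force: [-0.2, 0.0, 0.3]
opening: 0.0515
```

Run:
```python
from h import *
find(.499,-.355);find(.465,-.459)
go((.499,-.355,.034,1))
```

```text
wrist n 5883 rect [ 498. -357.] [119.  40.] ang 1.4 ctr [ 0.497  -0.3568] len/wid [0.116 0.026] zmax 0.069
wrist n 6693 rect [ 467. -456.] [ 40. 119.] ang -7.8 ctr [ 0.4673 -0.4543] len/wid [0.115 0.024] zmax 0.067
t 22.6 p [ 0.561  -0.3537  0.1997] yaw/tilt [ 1.08 -0.09  0.03] open 0.0515 F [-0.  -0.3 -0. ] j6 -2.22
(0.499, -0.355, 0.034, 1) -> [0.1, 0.1, -0.0] [16.56, -0.03, -6.23]
```

>>> play_rows:
  rows:
    - [[0,0,0],[5,-0.2,-6.3],60]
    - [[0,0,0],[8,-0.2,-6.3],60]
    - [[0,0,0],[13,-0.2,-6.3],60]
    - [[0,0,0],[16.5,-0.2,-6.3],60]
    - [[0,0,0],[16.5,-0.2,-6.3],60]
    - [[0,0,0],[16.5,-0.2,-6.3],60]
    - [[0,0,0],[16.5,-0.2,-6.3],0]
    - [[0,0,0],[16.5,-0.2,-6.3],0]
    - [[0,0,0],[16.5,-0.2,-6.3],0]
    - [[0,0,0],[16.5,-0.2,-6.3],0]

```text
time: 23.85
ee_pos: [0.4997, -0.3574, 0.0367]
tcp_rot: [-0.016, 1.566, 0.014]
wrist_force: [-0.7, 0.7, 5.9]
opening: 0.0211
```

Run:
```python
from h import *
go(bedt(-190,35,.145),bedt(-190,35,.0475))
```

```text
t 23.85 p [ 0.4997 -0.3574  0.0367] yaw/tilt [ 1.09 -0.27 -0.1 ] open 0.0211 F [-0.7  0.7  5.9] j6 -2.28
(np.float64(0.431), np.float64(0.1222), 0.145, 6.66) -> [-5.6, 0.3, 0.1] [-10.94, 48.07, -5.9]
(np.float64(0.431), np.float64(0.1222), 0.0475, 6.66) -> [-5.6, 0.3, 0.1] [-1.19, 48.08, -5.95]
```

>>> play_rows:
  rows:
    - [[0,0,0],[-4,0,0],0]
    - [[0,0,0],[-8,0,0],0]
    - [[0,0,0],[-11,2,0],0]
    - [[-2,0.3,0],[-11,8,-1],0]
    - [[-3,0.3,0],[-11,14,-2],0]
    - [[-4,0.3,0],[-11,20,-2],0]
    - [[-5.6,0.3,0],[-11,26,-3],0]
    - [[-5.6,0.3,0],[-11,32,-4],0]
    - [[-5.6,0.3,0],[-11,38,-5],0]
    - [[-5.6,0.3,0],[-11,43,-5.5],0]

```text
time: 25.1
ee_pos: [0.4342, 0.0735, 0.1457]
tcp_rot: [-0.093, 1.57, 0.091]
wrist_force: [0.7, 0.3, -3.6]
opening: 0.0209
```

Run:
```python
from h import *
go(bedt(-190,35,.145),bedt(-190,35,.0475))
held()
```

```text
t 25.1 p [0.4342 0.0735 0.1457] yaw/tilt [ 6.71  0.09 -0.1 ] open 0.0209 F [ 0.7  0.3 -3.6] j6 -1.61
(np.float64(0.431), np.float64(0.1222), 0.145, 6.66) -> [0.0, -0.1, 0.1] [0.06, 4.87, 0.25]
(np.float64(0.431), np.float64(0.1222), 0.0475, 6.66) -> [0.0, -0.1, 0.1] [9.81, 4.89, 0.26]
n 2672 5645 deck z 0.1361 underside minus tcp -0.0365 rear edge a [-0.0614 -0.0156] b [-0.0194  0.0202] bone slope deg 0.2 rect [47. 40.] 0.0
```

>>> play_rows:
  rows:
    - [[0,0,0],[0,4.9,0.25],0]
    - [[0,0,0],[3,4.9,0.25],0]
    - [[0,0,0],[7,4.9,0.25],0]
    - [[0,0,0],[9.75,4.9,0.25],0]
    - [[0,0,0],[9.75,4.9,0.25],0]
    - [[0,0,0],[9.75,4.9,0.25],0]
    - [[0,0,0],[9.75,4.9,0.25],0]
    - [[0,0,0],[9.75,4.9,0.25],0]
    - [[0,0,0],[9.75,4.9,0.25],0]
    - [[0,0,0],[9.75,4.9,0.25],0]

```text
time: 26.4
ee_pos: [0.4299, 0.1283, 0.0486]
tcp_rot: [-0.09, 1.57, 0.096]
wrist_force: [0.2, 0.4, -3.9]
opening: 0.021
```

Run:
```python
from h import *
held()
go(bedt(-28.5,35,.048))
```

```text
n 2666 5607 deck z 0.0391 underside minus tcp -0.0366 rear edge a [-0.0615 -0.0157] b [-0.0194  0.0201] bone slope deg 0.1 rect [47. 40.] 0.3
t 26.45 p [0.4298 0.1283 0.0485] yaw/tilt [6.76 0.08 0.23] open 0.0206 F [ 0.3  0.7 -3.8] j6 -1.5
(np.float64(0.5914), np.float64(0.141), 0.048, 6.66) -> [0.1, -0.1, -0.2] [0.03, -0.64, 16.2]
```

>>> play_rows:
  rows:
    - [[0,0,-0.2],[0,-0.64,0],0]
    - [[0,0,-0.2],[0,-0.64,0],0]
    - [[0,0,-0.2],[0,-0.64,0],0]
    - [[0,0,-0.2],[0,-0.64,0],0]
    - [[0,0,-0.2],[0,-0.64,0.5],0]
    - [[0,0,-0.2],[0,-0.64,1],0]
    - [[0,0,-0.2],[0,-0.64,1.5],0]
    - [[0,0,-0.2],[0,-0.64,2],0]
    - [[0,0,-0.2],[0,-0.64,2.5],0]
    - [[0,0,-0.2],[0,-0.64,3],0]

```text
time: 27.7
ee_pos: [0.4607, 0.1255, 0.0484]
tcp_rot: [-0.092, 1.57, 0.093]
wrist_force: [0.3, -0.3, -4.0]
opening: 0.021
```

Run:
```python
from h import *
held()
go(bedt(-28.5,35,.048))
```

```text
n 2675 5648 deck z 0.0388 underside minus tcp -0.0366 rear edge a [-0.0614 -0.0155] b [-0.0194  0.0201] bone slope deg 0.1 rect [47. 40.] 0.0
t 27.75 p [0.4618 0.1257 0.0486] yaw/tilt [ 6.76 -0.    0.03] open 0.0211 F [ 0.8  0.9 -4. ] j6 -1.51
(np.float64(0.5914), np.float64(0.141), 0.048, 6.66) -> [0.1, 0.0, -0.0] [0.06, -0.0, 13.05]
```

>>> play_rows:
  rows:
    - [[0,0,0],[0,0,0.8],0]
    - [[0,0,0],[0,0,1.6],0]
    - [[0,0,0],[0,0,2.5],0]
    - [[0,0,0],[0,0,3.5],0]
    - [[0,0,0],[0,0,4.5],0]
    - [[0,0,0],[0,0,5.5],0]
    - [[0,0,0],[0,0,6.5],0]
    - [[0,0,0],[0,0,7.5],0]
    - [[0,0,0],[0,0,8],0]
    - [[0,0,0],[0,0,8],0]

```text
time: 29.0
ee_pos: [0.5417, 0.1351, 0.0485]
tcp_rot: [-0.092, 1.569, 0.093]
wrist_force: [0.2, 0.4, -4.1]
opening: 0.0208
```

Run:
```python
from h import *
held()
go(bedt(-28.5,35,.048))
```

```text
n 2673 5644 deck z 0.0389 underside minus tcp -0.0366 rear edge a [-0.0615 -0.0155] b [-0.0194  0.0201] bone slope deg -0.2 rect [47. 40.] 0.1
t 29.05 p [0.541  0.135  0.0484] yaw/tilt [6.76 0.04 0.03] open 0.0207 F [-0.7 -0.2 -3.5] j6 -1.52
(np.float64(0.5914), np.float64(0.141), 0.048, 6.66) -> [0.1, -0.0, -0.0] [0.04, -0.0, 5.07]
```

>>> play_rows:
  rows:
    - [[0,0,0],[0,0,1],0]
    - [[0,0,0],[0,0,2],0]
    - [[0,0,0],[0,0,3],0]
    - [[0,0,0],[0,0,4],0]
    - [[0,0,0],[0,0,4.8],0]
    - [[0,0,0],[0.05,0,5.1],0]
    - [[0,0,0],[0.05,0,5.1],0]
    - [[0,0,0],[0.05,0,5.1],0]
    - [[0,0,0],[0.05,0,5.1],0]
    - [[0,0,0],[0.05,0,5.1],0]

```text
time: 30.3
ee_pos: [0.5914, 0.141, 0.0479]
tcp_rot: [-0.092, 1.57, 0.093]
wrist_force: [0.1, -0.5, -4.1]
opening: 0.0208
```

Run:
```python
from h import *
held()
go(bedt(-28.5,35,.048))
find(.465,-.459,'scene')
```

```text
n 2652 5679 deck z 0.0383 underside minus tcp -0.0366 rear edge a [-0.0614 -0.0157] b [-0.0194  0.0201] bone slope deg 0.0 rect [40. 47.] 89.9
t 30.35 p [0.5915 0.141  0.048 ] yaw/tilt [6.76 0.04 0.03] open 0.0209 F [ 0.3 -0.6 -4.6] j6 -1.52
(np.float64(0.5914), np.float64(0.141), 0.048, 6.66) -> [0.1, -0.0, -0.0] [-0.0, 0.0, -0.01]
scene n 430 rect [ 466. -457.] [ 41. 122.] ang -6.8 ctr [ 0.4676 -0.4564] len/wid [0.117 0.024] zmax 0.074
```

>>> play_rows:
  rows:
    - [[0,0,0],[0.15,0,0],0]
    - [[0,0,0],[0.15,0,0],0]
    - [[0,0,0],[0.15,0,0],50]
    - [[0,0,0],[0.15,0,0],50]
    - [[0,0,0],[0.15,0,0],50]
    - [[0,0,0],[-4,0,0],50]
    - [[0,0,0],[-9,0,0],50]
    - [[0,0,0],[-15,-3,4],50]
    - [[0,0,0],[-17,-6,6],50]
    - [[0,0,0],[-17,-6,6],50]

```text
time: 31.65
ee_pos: [0.6629, 0.0862, 0.2217]
tcp_rot: [-0.091, 1.56, 0.09]
wrist_force: [0.7, 0.1, -1.2]
opening: 0.0425
```

Run:
```python
from h import *
for i in (3,2,1): placed(i)
go((.53,-.456,.2,-7))
```

```text
track 3 n 5543 deck X [-88.9  29.1] Y [15.7 54.8] z 0.037
track 2 n 5479 deck X [-89.5  27.3] Y [-54.7 -15.4] z 0.0369
track 1 n 5649 deck X [-89.5  29.2] Y [-124.2  -84.5] z 0.0368
t 31.8 p [0.6569 0.0886 0.2168] yaw/tilt [6.74 0.19 0.07] open 0.0427 F [-0.1 -0.1 -0.8] j6 -1.62
(0.53, -0.456, 0.2, -7) -> [13.7, -0.2, -0.0] [1.67, -52.59, -18.99]
```

>>> play_rows:
  rows:
    - [[13.7,0,0],[1.7,-52.6,-19],60]
    - [[13.7,0,0],[1.7,-52.6,-19],60]
    - [[13.7,0,0],[1.7,-52.6,-19],60]
    - [[13.7,0,0],[1.7,-52.6,-19],60]
    - [[13.7,0,0],[1.7,-52.6,-19],60]
    - [[13.7,0,0],[1.7,-52.6,-19],60]
    - [[13.7,0,0],[1.7,-52.6,-19],60]
    - [[13.7,0,0],[1.7,-52.6,-19],60]
    - [[13.7,0,0],[1.7,-52.6,-19],60]
    - [[13.7,0,0],[1.7,-52.6,-19],60]

```text
time: 33.05
ee_pos: [0.5276, -0.4588, 0.1971]
tcp_rot: [0.1, 1.575, -0.097]
wrist_force: [-0.1, 1.3, -0.0]
opening: 0.0509
```

>>> play_rows:
  rows:
    - [[0,0,0],[0,0,0],60]
    - [[0,0,0],[0,0,0],60]
    - [[0,0,0],[0,0,0],60]
    - [[0,0,0],[0,0,0],60]
    - [[0,0,0],[0,0,0],60]
    - [[0,0,0],[0,0,0],60]
    - [[0,0,0],[0,0,0],60]
    - [[0,0,0],[0,0,0],60]
    - [[0,0,0],[0,0,0],60]
    - [[0,0,0],[0,0,0],60]

```text
time: 34.3
ee_pos: [0.5275, -0.4588, 0.197]
tcp_rot: [0.1, 1.575, -0.097]
wrist_force: [-0.5, -0.3, 0.3]
opening: 0.0514
```

Run:
```python
from h import *
find(.466,-.457)
go((.467,-.456,.034,-7))
```

```text
wrist n 5832 rect [ 466. -456.] [ 40. 120.] ang -6.7 ctr [ 0.4651 -0.4561] len/wid [0.117 0.024] zmax 0.069
t 34.35 p [ 0.5275 -0.4588  0.1971] yaw/tilt [-7.2   0.4   0.08] open 0.051 F [-1.2 -0.6  0.5] j6 -2.22
(0.467, -0.456, 0.034, -7) -> [-0.2, -0.4, -0.1] [16.35, -0.5, -5.93]
```

>>> play_rows:
  rows:
    - [[0,-0.4,0],[5,-0.5,-6],60]
    - [[0,-0.4,0],[8,-0.5,-6],60]
    - [[0,-0.4,0],[13,-0.5,-6],60]
    - [[0,-0.4,0],[16.3,-0.5,-6],60]
    - [[0,-0.4,0],[16.3,-0.5,-6],60]
    - [[0,-0.4,0],[16.3,-0.5,-6],60]
    - [[0,-0.4,0],[16.3,-0.5,-6],0]
    - [[0,-0.4,0],[16.3,-0.5,-6],0]
    - [[0,-0.4,0],[16.3,-0.5,-6],0]
    - [[0,-0.4,0],[16.3,-0.5,-6],0]

```text
time: 35.6
ee_pos: [0.4674, -0.4571, 0.0365]
tcp_rot: [0.097, 1.566, -0.1]
wrist_force: [0.1, -0.9, 5.6]
opening: 0.0208
```

Run:
```python
from h import *
go(bedt(-190,105,.145),(.45,0,.145,6))
```

```text
t 35.6 p [ 0.4674 -0.4571  0.0365] yaw/tilt [-7.19 -0.18 -0.08] open 0.0208 F [ 0.1 -0.9  5.6] j6 -2.29
(np.float64(0.4229), np.float64(0.1918), 0.145, 6.66) -> [-13.9, 0.2, 0.1] [-10.97, 63.81, -12.5]
(0.45, 0, 0.145, 6) -> [-13.2, 0.2, 0.1] [-10.93, 45.12, -7.41]
```

>>> play_rows:
  rows:
    - [[0,0,0],[-4,0,0],0]
    - [[0,0,0],[-8,0,0],0]
    - [[0,0,0],[-11,2,0],0]
    - [[-3,0,0],[-11,8,-1],0]
    - [[-5,0,0],[-11,14,-2],0]
    - [[-7,0,0],[-11,20,-3],0]
    - [[-9,0.2,0],[-11,26,-4],0]
    - [[-11,0.2,0],[-11,32,-5],0]
    - [[-13,0.2,0],[-11,38,-6.5],0]
    - [[-13.9,0.2,0],[-11,44,-8],0]

```text
time: 36.85
ee_pos: [0.4418, -0.0084, 0.1456]
tcp_rot: [-0.093, 1.57, 0.091]
wrist_force: [0.9, -0.3, -3.3]
opening: 0.021
```

Run:
```python
from h import *
held()
go(bedt(-190,105,.145))
```

```text
n 2934 5345 deck z 0.1361 underside minus tcp -0.0365 rear edge a [-0.0618 -0.0156] b [-0.0195  0.0201] bone slope deg 0.2 rect [47. 40.] 0.1
t 36.9 p [ 0.4387 -0.0007  0.1453] yaw/tilt [6.87 0.22 0.37] open 0.0207 F [-1.4  6.9 -4.5] j6 -1.8
(np.float64(0.4229), np.float64(0.1918), 0.145, 6.66) -> [0.2, -0.2, -0.4] [0.15, 19.3, 0.73]
```

>>> play_rows:
  rows:
    - [[0,0,0],[0,5,0.2],0]
    - [[0,0,0],[0,10,0.4],0]
    - [[0,0,0],[0,15,0.6],0]
    - [[0,0,0],[0,19.3,0.7],0]
    - [[0,0,0],[0,19.3,0.7],0]
    - [[0,0,0],[0,19.3,0.7],0]
    - [[0,0,0],[4,19.3,0.7],0]
    - [[0,0,0],[8,19.3,0.7],0]
    - [[0,0,0],[8,19.3,0.7],0]
    - [[0,0,0],[8,19.3,0.7],0]

```text
time: 38.15
ee_pos: [0.4231, 0.1916, 0.0673]
tcp_rot: [-0.088, 1.572, 0.098]
wrist_force: [0.1, 0.3, -4.1]
opening: 0.0209
```

Run:
```python
from h import *
held()
go(bedt(-190,105,.048),bedt(-28,105,.048))
```

```text
n 2934 5472 deck z 0.0579 underside minus tcp -0.0364 rear edge a [-0.0618 -0.0157] b [-0.0196  0.02  ] bone slope deg 0.0 rect [47. 40.] 0.0
t 38.2 p [0.4237 0.192  0.0678] yaw/tilt [6.81 0.07 0.4 ] open 0.0212 F [-0.3 -0.4 -3.8] j6 -1.37
(np.float64(0.4229), np.float64(0.1918), 0.048, 6.66) -> [0.1, -0.1, -0.4] [1.98, -0.02, -0.08]
(np.float64(0.5838), np.float64(0.2105), 0.048, 6.66) -> [0.1, -0.1, -0.4] [1.96, -0.07, 16.12]
```

>>> play_rows:
  rows:
    - [[0.1,0,-0.4],[1.95,-0.02,-0.1],0]
    - [[0.1,0,-0.4],[1.95,-0.02,-0.1],0]
    - [[0.1,0,-0.4],[1.95,-0.02,-0.1],0]
    - [[0.1,0,-0.4],[1.95,-0.02,-0.1],0]
    - [[0.1,0,-0.4],[1.95,-0.02,0.5],0]
    - [[0.1,0,-0.4],[1.95,-0.03,1],0]
    - [[0.1,0,-0.4],[1.95,-0.03,1.5],0]
    - [[0.1,0,-0.4],[1.95,-0.03,2],0]
    - [[0.1,0,-0.4],[1.95,-0.03,2.5],0]
    - [[0.1,0,-0.4],[1.95,-0.03,3],0]

```text
time: 39.45
ee_pos: [0.4538, 0.1954, 0.0482]
tcp_rot: [-0.092, 1.57, 0.092]
wrist_force: [0.3, -0.7, -4.2]
opening: 0.0206
```

Run:
```python
from h import *
held()
go(bedt(-28,105,.048))
```

```text
n 2939 5436 deck z 0.0387 underside minus tcp -0.0365 rear edge a [-0.0618 -0.0156] b [-0.0195  0.02  ] bone slope deg -0.1 rect [47. 40.] 0.2
t 39.5 p [0.4549 0.1956 0.0483] yaw/tilt [ 6.71 -0.01  0.01] open 0.0209 F [ 0.8  0.7 -5.3] j6 -1.37
(np.float64(0.5838), np.float64(0.2105), 0.048, 6.66) -> [0.0, 0.0, -0.0] [0.03, -0.03, 12.98]
```

>>> play_rows:
  rows:
    - [[0,0,0],[0,0,0.8],0]
    - [[0,0,0],[0,0,1.6],0]
    - [[0,0,0],[0,0,2.5],0]
    - [[0,0,0],[0,0,3.5],0]
    - [[0,0,0],[0,0,4.5],0]
    - [[0,0,0],[0,0,5.5],0]
    - [[0,0,0],[0,0,6.5],0]
    - [[0,0,0],[0,0,7.5],0]
    - [[0,0,0],[0,0,8],0]
    - [[0,0,0],[0,0,8],0]

```text
time: 40.75
ee_pos: [0.5348, 0.205, 0.0483]
tcp_rot: [-0.092, 1.569, 0.092]
wrist_force: [-0.5, 0.4, -4.1]
opening: 0.0209
```

Run:
```python
from h import *
held()
go(bedt(-28,105,.048))
```

```text
n 2930 5452 deck z 0.0387 underside minus tcp -0.0366 rear edge a [-0.0618 -0.0156] b [-0.0196  0.02  ] bone slope deg 0.2 rect [47. 40.] 0.1
t 40.8 p [0.5341 0.2049 0.0482] yaw/tilt [6.7  0.03 0.  ] open 0.0206 F [ 0.8  0.3 -3.1] j6 -1.4
(np.float64(0.5838), np.float64(0.2105), 0.048, 6.66) -> [0.0, -0.0, -0.0] [0.01, -0.02, 5.0]
```

>>> play_rows:
  rows:
    - [[0,0,0],[0,0,1],0]
    - [[0,0,0],[0,0,2],0]
    - [[0,0,0],[0,0,3],0]
    - [[0,0,0],[0,0,4],0]
    - [[0,0,0],[0,0,4.7],0]
    - [[0,0,0],[0.05,0,5],0]
    - [[0,0,0],[0.05,0,5],0]
    - [[0,0,0],[0.05,0,5],0]
    - [[0,0,0],[0.05,0,5],0]
    - [[0,0,0],[0.05,0,5],0]

```text
time: 42.05
ee_pos: [0.5836, 0.2107, 0.0477]
tcp_rot: [-0.092, 1.57, 0.092]
wrist_force: [0.3, 0.3, -4.0]
opening: 0.0208
```

Run:
```python
from h import *
held()
go(bedt(-28,105,.048))
```

```text
n 2920 5443 deck z 0.0382 underside minus tcp -0.0365 rear edge a [-0.0618 -0.0156] b [-0.0196  0.0199] bone slope deg 0.1 rect [47. 40.] 0.2
t 42.1 p [0.5836 0.2107 0.0477] yaw/tilt [6.71 0.03 0.  ] open 0.0213 F [ 0.3 -1.  -3.9] j6 -1.41
(np.float64(0.5838), np.float64(0.2105), 0.048, 6.66) -> [0.0, -0.0, -0.0] [-0.03, -0.02, 0.02]
```

>>> play_rows:
  rows:
    - [[0,0,0],[0.15,0,0],0]
    - [[0,0,0],[0.15,0,0],0]
    - [[0,0,0],[0.15,0,0],50]
    - [[0,0,0],[0.15,0,0],50]
    - [[0,0,0],[0.15,0,0],50]
    - [[0,0,0],[-4,0,0],50]
    - [[0,0,0],[-9,0,0],50]
    - [[0,0,0],[-15,-3,4],50]
    - [[0,0,0],[-20,-9,7],50]
    - [[0,0,0],[-20,-9,7],50]

```text
time: 43.35
ee_pos: [0.6662, 0.128, 0.2509]
tcp_rot: [-0.091, 1.564, 0.091]
wrist_force: [-1.0, 0.2, 0.4]
opening: 0.0425
```

>>> play_rows:
  rows:
    - [[0,0,0],[0,0,0],50]
    - [[0,0,0],[0,0,0],50]
    - [[0,0,0],[0,0,0],50]
    - [[0,0,0],[0,0,0],50]
    - [[0,0,0],[0,0,0],50]
    - [[0,0,0],[0,0,0],50]
    - [[0,0,0],[0,0,0],50]
    - [[0,0,0],[0,0,0],50]
    - [[0,0,0],[0,0,0],50]
    - [[0,0,0],[0,0,0],50]

```text
time: 44.6
ee_pos: [0.6662, 0.1279, 0.2509]
tcp_rot: [-0.091, 1.564, 0.091]
wrist_force: [-0.6, 0.1, -0.1]
opening: 0.0429
```

Run:
```python
from h import *
for i in (1,2,3,4): p=placed(i)
save('pl4',p[:330])
# handle in wrist view: dark points z .075-.095 near hub
p,d,K,R,t=snap('wrist');W=cloud(d,K,R,t)
h=bed(-85,210)/1000;print('hub',h)
m=(d>0)&(W[...,2]>.083)&(W[...,2]<.093)&(np.hypot(W[...,0]-h[0],W[...,1]-h[1])<.065)
q=W[m];print('n',m.sum(),'handle',q.mean(0),'enclosing',cv2.minEnclosingCircle((q[:,:2]*1000).astype(np.float32)))
go()
```

```text
track 1 n 4798 deck X [-89.1  29.4] Y [-116.4  -84.1] z 0.0368
track 2 n 4719 deck X [-89.   28.4] Y [-54.4 -15. ] z 0.0369
track 3 n 4641 deck X [-89.   28.6] Y [16.5 55. ] z 0.037
track 4 n 4718 deck X [-89.   29.5] Y [ 85.7 124.5] z 0.037
hub [0.51501835 0.30822482]
n 489 handle [0.54441066 0.34123901 0.0875082 ] enclosing ((544.2366943359375, 342.30059814453125), 10.088667869567871)
t 44.85 p [0.6662 0.128  0.2509] yaw/tilt [ 6.66 -0.26 -0.03] open 0.0425 F [-0.6  0.1 -0.1] j6 -1.56
```

View pics/pl4.png

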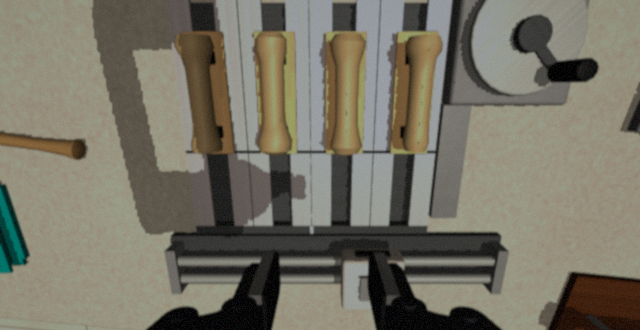

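All four decks end at the scribed line (row ~153). The crank handle lies at (575,70), bed angle about 42°, so wheel ≈ -3.88 rad, 222° to go. I will turn the gripper together with the wheel.

```bash
cat >> h.py <<'E'
HUB=np.array([.5145,.3078])
def crank(phi,z,r=.046,hub=HUB): a=np.radians(phi);return (*np.round(hub+r*np.array([np.cos(a),np.sin(a)]),4),z,phi)
E
python3 - <<'E'
from h import *
go(crank(48.8,.15),crank(48.8,.060))
E
```

```text
t 44.85 p [0.6662 0.128  0.2509] yaw/tilt [ 6.66 -0.26 -0.03] open 0.0425 F [-0.6  0.1 -0.1] j6 -1.56
(np.float64(0.5448), np.float64(0.3424), 0.15, 48.8) -> [-42.1, 0.2, 0.1] [10.03, 22.71, -9.62]
(np.float64(0.5448), np.float64(0.3424), 0.06, 48.8) -> [-42.1, 0.2, 0.1] [19.03, 22.71, -9.66]
```

>>> play_rows:
  rows:
    - [[-10,0,0],[2,5,-2],60]
    - [[-20,0,0],[4,10,-4],60]
    - [[-30,0.2,0],[6,15,-6],60]
    - [[-40,0.2,0],[8,20,-8],60]
    - [[-42.1,0.2,0],[10,22.7,-9.6],60]
    - [[-42.1,0.2,0],[10,22.7,-9.6],60]
    - [[-42.1,0.2,0],[10,22.7,-9.6],60]
    - [[-42.1,0.2,0],[10,22.7,-9.6],60]
    - [[-42.1,0.2,0],[10,22.7,-9.6],60]
    - [[-42.1,0.2,0],[10,22.7,-9.6],60]

```text
time: 46.1
ee_pos: [0.5457, 0.3417, 0.1508]
tcp_rot: [-0.665, 1.465, 0.662]
wrist_force: [0.4, -0.1, 0.1]
opening: 0.051
```

Run:
```python
from h import *
go(crank(48.8,.060))
p,d,K,R,t=snap('wrist');save('hw',p);W=cloud(d,K,R,t)
m=(d>0)&(W[...,2]>.083)&(W[...,2]<.093)&(np.hypot(W[...,0]-.5145,W[...,1]-.308)<.07)
q=W[m];print('n',m.sum(),'enclosing',cv2.minEnclosingCircle((q[:,:2]*1000).astype(np.float32)))
```

```text
t 46.1 p [0.5457 0.3417 0.1508] yaw/tilt [ 4.868e+01 -4.000e-02 -1.400e-01] open 0.051 F [ 0.4 -0.1  0.1] j6 -1.92
(np.float64(0.5448), np.float64(0.3424), 0.06, 48.8) -> [-0.1, 0.0, 0.1] [9.08, 0.13, -0.01]
n 638 enclosing ((543.394775390625, 342.9242858886719), 9.975200653076172)
```

View pics/hw.png

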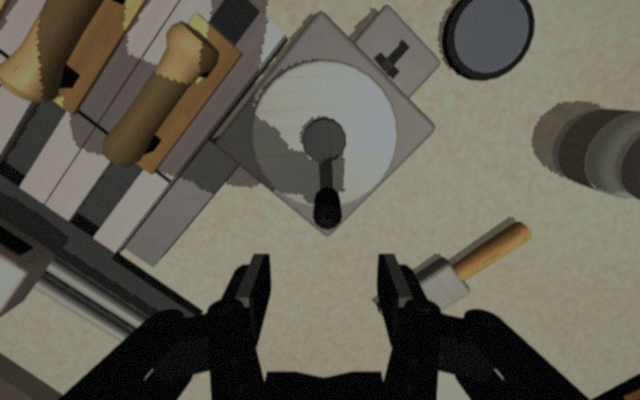

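>>> play_rows:
  rows:
    - [[0,0,0],[3,0.2,0],60]
    - [[0,0,0],[6,0.2,0],60]
    - [[0,0,0],[9.1,0.2,0],60]
    - [[0,0,0],[9.1,0.2,0],60]
    - [[0,0,0],[9.1,0.2,0],60]
    - [[0,0,0],[9.1,0.2,0],60]
    - [[0,0,0],[9.1,0.2,0],0]
    - [[0,0,0],[9.1,0.2,0],0]
    - [[0,0,0],[9.1,0.2,0],0]
    - [[0,0,0],[9.1,0.2,0],0]
  grip_force: 50

```text
time: 47.4
ee_pos: [0.5445, 0.3434, 0.0607]
tcp_rot: [-0.665, 1.464, 0.662]
wrist_force: [-1.6, 0.0, 6.2]
opening: 0.0189
```

Run:
```python
from h import *
s=env.get_state();p=np.array(s['ee_pos'])[:2];d=p-HUB;ph=np.degrees(np.arctan2(d[1],d[0]));print('phi',ph,'r',np.hypot(*d))
z=s['ee_pos'][2]
go(*[crank(ph-9*k,z) for k in range(1,11)])
```

```text
phi 49.852110057946305 r 0.04656779221456684
t 47.4 p [0.5445 0.3434 0.0607] yaw/tilt [48.69 -0.1  -0.15] open 0.0189 F [-1.6  0.   6.2] j6 -1.92
(np.float64(0.5493), np.float64(0.3379), np.float64(0.06073881816011192), np.float64(40.852110057946305)) -> [7.8, 0.1, 0.1] [0.0, -0.72, -0.1]
(np.float64(0.5536), np.float64(0.3321), np.float64(0.06073881816011192), np.float64(31.852110057946305)) -> [16.8, 0.1, 0.1] [0.0, -1.43, -0.25]
(np.float64(0.5569), np.float64(0.3257), np.float64(0.06073881816011192), np.float64(22.852110057946305)) -> [25.8, 0.1, 0.1] [0.0, -2.1, -0.51]
(np.float64(0.5592), np.float64(0.3188), np.float64(0.06073881816011192), np.float64(13.852110057946305)) -> [34.8, 0.1, 0.1] [0.01, -2.73, -0.88]
(np.float64(0.5603), np.float64(0.3117), np.float64(0.06073881816011192), np.float64(4.852110057946305)) -> [43.8, 0.2, 0.1] [0.01, -3.28, -1.34]
(np.float64(0.5604), np.float64(0.3045), np.float64(0.06073881816011192), np.float64(-4.147889942053695)) -> [52.8, 0.2, 0.1] [0.01, -3.76, -1.87]
(np.float64(0.5593), np.float64(0.2973), np.float64(0.06073881816011192), np.float64(-13.147889942053695)) -> [61.8, 0.2, 0.1] [0.01, -4.15, -2.49]
(np.float64(0.5571), np.float64(0.2905), np.float64(0.06073881816011192), np.float64(-22.147889942053695)) -> [70.8, 0.2, 0.1] [0.01, -4.44, -3.14]
(np.float64(0.5539), np.float64(0.284), np.float64(0.06073881816011192), np.float64(-31.147889942053695)) -> [79.8, 0.2, 0.1] [0.01, -4.63, -3.84]
(np.float64(0.5497), np.float64(0.2781), np.float64(0.06073881816011192), np.float64(-40.147889942053695)) -> [88.8, 0.2, 0.0] [0.0, -4.7, -4.56]
```

>>> play_rows:
  rows:
    - [[8,0,0],[0,-0.72,-0.1],0]
    - [[17,0,0],[0,-1.43,-0.25],0]
    - [[26,0,0],[0,-2.1,-0.51],0]
    - [[35,0,0],[0,-2.73,-0.88],0]
    - [[44,0,0],[0,-3.28,-1.34],0]
    - [[53,0,0],[0,-3.76,-1.87],0]
    - [[62,0,0],[0,-4.15,-2.49],0]
    - [[71,0,0],[0,-4.44,-3.14],0]
    - [[80,0,0],[0,-4.63,-3.84],0]
    - [[89,0,0],[0,-4.7,-4.56],0]

```text
time: 48.65
ee_pos: [0.5521, 0.2776, 0.0608]
tcp_rot: [0.555, 1.492, -0.552]
wrist_force: [5.5, -1.6, -2.4]
opening: 0.0187
```

Run:
```python
from h import *
s=env.get_state();p=np.array(s['ee_pos'])[:2];d=p-HUB;ph=np.degrees(np.arctan2(d[1],d[0]));print('phi',ph,'r',np.hypot(*d))
go(*[crank(ph-9*k,.0605) for k in range(1,11)])
```

```text
phi -38.77074874888301 r 0.048176702508731774
t 48.65 p [0.5521 0.2776 0.0608] yaw/tilt [-40.56  -0.35   0.24] open 0.0187 F [ 5.5 -1.6 -2.4] j6 -0.46
(np.float64(0.5454), np.float64(0.2737), 0.0605, np.float64(-47.77074874888301)) -> [7.2, 0.3, -0.3] [0.03, -0.73, -0.25]
(np.float64(0.5397), np.float64(0.2693), 0.0605, np.float64(-56.77074874888301)) -> [16.2, 0.3, -0.3] [0.02, -1.44, -0.4]
(np.float64(0.5334), np.float64(0.2659), 0.0605, np.float64(-65.77074874888301)) -> [25.2, 0.3, -0.3] [0.02, -2.1, -0.65]
(np.float64(0.5266), np.float64(0.2634), 0.0605, np.float64(-74.77074874888301)) -> [34.2, 0.3, -0.3] [0.01, -2.74, -1.01]
(np.float64(0.5195), np.float64(0.2621), 0.0605, np.float64(-83.77074874888301)) -> [43.2, 0.2, -0.4] [0.01, -3.3, -1.46]
(np.float64(0.5123), np.float64(0.2619), 0.0605, np.float64(-92.77074874888301)) -> [52.2, 0.2, -0.4] [0.0, -3.78, -2.0]
(np.float64(0.5051), np.float64(0.2628), 0.0605, np.float64(-101.77074874888301)) -> [61.2, 0.2, -0.4] [-0.0, -4.18, -2.6]
(np.float64(0.4982), np.float64(0.2648), 0.0605, np.float64(-110.77074874888301)) -> [70.2, 0.2, -0.4] [-0.01, -4.48, -3.26]
(np.float64(0.4917), np.float64(0.2679), 0.0605, np.float64(-119.77074874888301)) -> [79.2, 0.1, -0.4] [-0.01, -4.66, -3.95]
(np.float64(0.4857), np.float64(0.2719), 0.0605, np.float64(-128.77074874888302)) -> [88.2, 0.1, -0.5] [-0.02, -4.75, -4.67]
```

>>> play_rows:
  rows:
    - [[7.2,0.3,-0.3],[0,-0.73,-0.2],0]
    - [[16.2,0.3,-0.3],[0,-1.44,-0.4],0]
    - [[25.2,0.3,-0.3],[0,-2.1,-0.65],0]
    - [[34.2,0.3,-0.3],[0,-2.74,-1.01],0]
    - [[43.2,0.2,-0.3],[0,-3.3,-1.46],0]
    - [[52.2,0.2,-0.4],[0,-3.78,-2],0]
    - [[61.2,0.2,-0.4],[0,-4.18,-2.6],0]
    - [[70.2,0.2,-0.4],[0,-4.48,-3.26],0]
    - [[79.2,0.1,-0.4],[0,-4.66,-3.95],0]
    - [[88.2,0.1,-0.4],[0,-4.75,-4.67],0]

```text
time: 49.9
ee_pos: [0.4862, 0.2689, 0.0607]
tcp_rot: [1.689, 0.801, -1.69]
wrist_force: [2.7, -9.0, 5.0]
opening: 0.0187
```

Run:
```python
from h import *
s=env.get_state();p=np.array(s['ee_pos'])[:2];d=p-HUB;ph=np.degrees(np.arctan2(d[1],d[0]));print('phi',ph,'r',np.hypot(*d))
go(*[crank(f,.0605) for f in (-138,-147,-156,-165,-173.4)])
```

```text
phi -126.07790117946253 r 0.048076119509573134
t 49.9 p [0.4862 0.2689 0.0607] yaw/tilt [-129.03   -0.13    0.24] open 0.0187 F [ 2.7 -9.   5. ] j6 1.12
(np.float64(0.4803), np.float64(0.277), 0.0605, -138) -> [9.0, 0.1, -0.3] [0.02, -0.96, -0.26]
(np.float64(0.4759), np.float64(0.2827), 0.0605, -147) -> [18.0, 0.1, -0.3] [0.02, -1.67, -0.42]
(np.float64(0.4725), np.float64(0.2891), 0.0605, -156) -> [27.0, 0.1, -0.3] [0.01, -2.33, -0.7]
(np.float64(0.4701), np.float64(0.2959), 0.0605, -165) -> [36.0, 0.1, -0.3] [0.01, -2.95, -1.08]
(np.float64(0.4688), np.float64(0.3025), 0.0605, -173.4) -> [44.4, 0.0, -0.3] [0.01, -3.46, -1.51]
```

>>> play_rows:
  rows:
    - [[9,0.1,-0.3],[0,-0.9,-0.2],0]
    - [[18,0.1,-0.3],[0,-1.65,-0.4],0]
    - [[27,0.1,-0.3],[0,-2.33,-0.7],0]
    - [[36,0.1,-0.3],[0,-2.95,-1.08],0]
    - [[44.4,0,-0.3],[0,-3.46,-1.5],0]
    - [[44.4,0,-0.3],[0,-3.46,-1.5],0]
    - [[44.4,0,-0.3],[0,-3.46,-1.5],0]
    - [[44.4,0,-0.3],[0,-3.46,-1.5],0]
    - [[44.4,0,-0.3],[0,-3.46,-1.5],0]
    - [[44.4,0,-0.3],[0,-3.46,-1.5],0]

```text
time: 51.15
ee_pos: [0.4678, 0.3003, 0.0607]
tcp_rot: [2.158, 0.12, -2.164]
wrist_force: [-0.6, -5.8, 5.6]
opening: 0.0186
```

Run:
```python
from h import *
s=env.get_state();p=np.array(s['ee_pos'])[:2];d=p-HUB;ph=np.degrees(np.arctan2(d[1],d[0]));print('phi',ph,'r',np.hypot(*d))
go(crank(-173.4,.0605))
```

```text
phi -170.89145013021536 r 0.04732178858693641
t 51.15 p [0.4678 0.3003 0.0607] yaw/tilt [-1.7346e+02 -1.6000e-01  1.6000e-01] open 0.0186 F [-0.6 -5.8  5.6] j6 1.95
(np.float64(0.4688), np.float64(0.3025), 0.0605, -173.4) -> [-0.1, 0.2, -0.2] [0.02, -0.21, -0.13]
```

>>> play_rows:
  rows:
    - [[0,0,0],[0,-0.2,0],0]
    - [[0,0,0],[0,-0.4,0],0]
    - [[0,0,0],[0,-0.4,0],0]
    - [[0,0,0],[0,-0.4,0],0]
    - [[0,0,0],[0,-0.4,0],0]
    - [[0,0,0],[0,-0.4,0],0]
    - [[0,0,0],[0,-0.4,0],0]
    - [[0,0,0],[0,-0.4,0],0]
    - [[0,0,0],[0,-0.4,0],0]
    - [[0,0,0],[0,-0.4,0],0]

```text
time: 52.4
ee_pos: [0.4677, 0.3007, 0.0607]
tcp_rot: [2.156, 0.114, -2.162]
wrist_force: [3.0, -12.0, 3.6]
opening: 0.0181
```

Run:
```python
from h import *
s=env.get_state();p=np.array(s['ee_pos'])[:2];d=p-HUB;ph=np.degrees(np.arctan2(d[1],d[0]));print('phi',ph,'r',np.hypot(*d))
go(crank(-173.4,.0605))
```

```text
phi -171.33878313131507 r 0.04736459552847788
t 52.4 p [0.4677 0.3007 0.0607] yaw/tilt [-173.48   -0.2     0.47] open 0.0181 F [  3.  -12.    3.6] j6 1.96
(np.float64(0.4688), np.float64(0.3025), 0.0605, -173.4) -> [-0.1, 0.2, -0.5] [0.02, -0.17, -0.13]
```

Run:
```python
from h import *
p,*_=snap('wrist');q,*_=snap('side')
a=np.hstack([cv2.resize(p,(512,320)),cv2.resize(q[110:190,250:320],(280,320),interpolation=2)]);save('cr',a)
s=env.get_state();print(s['moment'],s['wrist_force'],s['joint_efforts'])
```

```text
[-1.4891855  -0.47734059 -0.57972745] [  3.31042412 -11.65678603   4.16517649] [  6.91438749 -46.47660613 -18.87814701   2.76409797  -0.9446653
  -0.56256266]
```

View pics/cr.png

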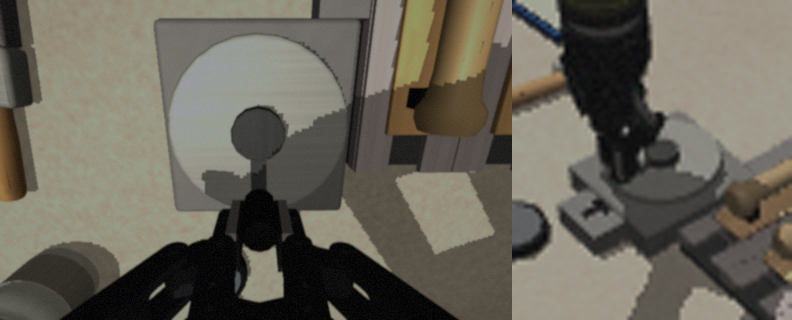

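>>> play_rows:
  rows:
    - [[0,0,0],[0,0.2,0],0]
    - [[0,0,0],[0,0.35,0],0]
    - [[0,0,0],[0,0.35,0],0]
    - [[0,0,0],[0,0.35,0],0]
    - [[0,0,0],[0,0.35,0],0]
    - [[0,0,0],[0,0.35,0],0]
    - [[0,0,0],[0,0.35,0],0]
    - [[0,0,0],[0,0.35,0],0]
    - [[0,0,0],[0,0.35,0],0]
    - [[0,0,0],[0,0.35,0],0]

```text
time: 53.75
ee_pos: [0.468, 0.2987, 0.0608]
tcp_rot: [2.157, 0.116, -2.162]
wrist_force: [-1.4, 5.3, -0.2]
opening: 0.0185
```

Run:
```python
from h import *
go();print(env.get_state()['moment'])
```

```text
t 53.75 p [0.468  0.2987 0.0608] yaw/tilt [-1.7346e+02 -1.6000e-01  3.6000e-01] open 0.0185 F [-1.4  5.3 -0.2] j6 1.96
[1.19606343 0.22408416 0.15820799]
```

>>> play_rows:
  rows:
    - [[0,0,0],[0,-0.12,0],0]
    - [[0,0,0],[0,-0.12,0],0]
    - [[0,0,0],[0,-0.12,0],0]
    - [[0,0,0],[0,-0.12,0],60]
    - [[0,0,0],[0,-0.12,0],60]
    - [[0,0,0],[0,-0.12,0],60]
    - [[0,0,0],[-4,-0.12,0],60]
    - [[0,0,0],[-9,-0.12,0],60]
    - [[0,0,0],[-14,-0.12,2],60]
    - [[0,0,0],[-14,-0.12,3],60]

```text
time: 55.0
ee_pos: [0.4403, 0.2989, 0.2052]
tcp_rot: [2.168, 0.121, -2.155]
wrist_force: [0.7, -0.4, 0.0]
opening: 0.0512
```

>>> play_rows:
  rows:
    - [[0,0,0],[0,0,0],60]
    - [[0,0,0],[0,0,0],60]
    - [[0,0,0],[0,0,0],60]
    - [[0,0,0],[0,0,0],60]
    - [[0,0,0],[0,0,0],60]
    - [[0,0,0],[0,0,0],60]
    - [[0,0,0],[0,0,0],60]
    - [[0,0,0],[0,0,0],60]
    - [[0,0,0],[0,0,0],60]
    - [[0,0,0],[0,0,0],60]

```text
time: 56.25
ee_pos: [0.4403, 0.2989, 0.2053]
tcp_rot: [2.168, 0.121, -2.155]
wrist_force: [-0.5, -0.2, -0.2]
opening: 0.051
```

```bash
cat > wh.py <<'E'
from h import *
go()
p,d,K,R,t=snap('wrist');W=cloud(d,K,R,t);np.savez('wh.npz',p=p,d=d,K=K,R=R,t=t)
dd=np.hypot(W[...,0]-.5145,W[...,1]-.308);rows=np.arange(400)[:,None]<250
def circ(m):
    q=W[m];c,r=cv2.minEnclosingCircle((q[:,:2]*1000).astype(np.float32));return np.array(c),r,q[:,:2].mean(0)*1000,m.sum()
H=circ((d>0)&rows&(W[...,2]>.083)&(W[...,2]<.093)&(dd<.07))
# wheel disc top: fit circle to its outline
m=((d>0)&rows&(abs(W[...,2]-.046)<.0035)&(dd<.065)).astype(np.uint8)
q=W[m>0][:,:2]*1000; hull=cv2.convexHull(q.astype(np.float32))[:,0]
from scipy.optimize import least_squares
f=least_squares(lambda x:np.hypot(*(hull-x[:2]).T)-x[2],[515,308,55],loss='soft_l1').x
print('handle',H,'disc',f,len(q))
for n,c in(('disc',f[:2]),('bed model',bed(-85,210))):
    for h in(H[0],H[2]):
        v=h-c;print(n,'r',np.hypot(*v).round(1),'wheel deg off',round(((180-(np.degrees(np.arctan2(v[1],v[0]))-BY))+180)%360-180,2))
a=p[:300];save('wheel%d'%int(env.get_state()['time']*100),cv2.resize(a[:,120:520],None,fx=2,fy=2,interpolation=2))
E
python3 wh.py; ls -t pics|head -1
```

```text
t 56.25 p [0.4403 0.2989 0.2053] yaw/tilt [-1.7345e+02  3.2000e-01  1.4000e-01] open 0.051 F [-0.5 -0.2 -0.2] j6 1.98
handle (array([468.89233398, 300.12530518]), 9.917248725891113, array([469.6154168 , 300.20789155]), np.int64(463)) disc [514.41874569 307.23669305  54.57709904] 11049
disc r 46.1 wheel deg off -2.22
disc r 45.4 wheel deg off -2.26
bed model r 46.8 wheel deg off -3.3
bed model r 46.1 wheel deg off -3.35
wheel5630.png
```

View pics/wheel5630.png

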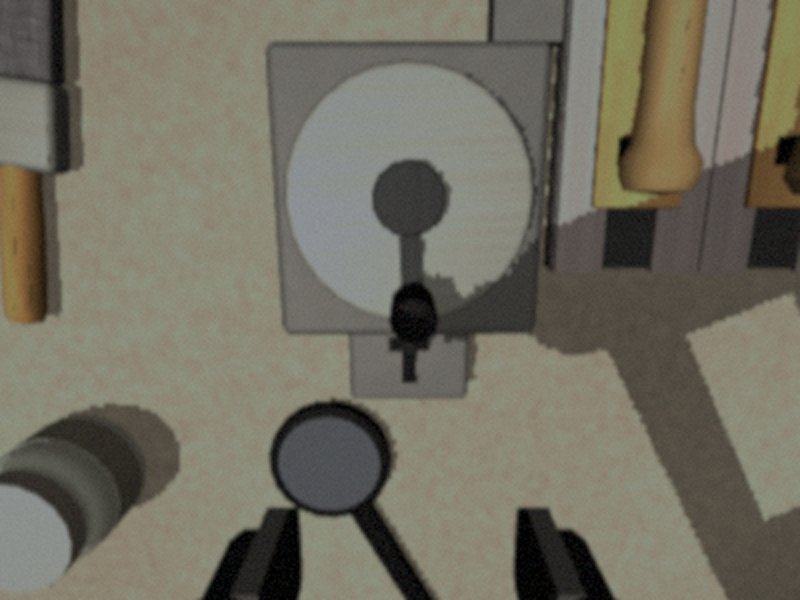

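Run:
```python
from h import *
f=np.load('wh.npz');p,d,K,R,t=[f[k] for k in 'pdKRt'];W=cloud(d,K,R,t)
g=p.max(2);m=np.zeros(g.shape,bool);m[168:195,305:345]=g[168:195,305:345]<55
q=W[m];print(m.sum(),q.mean(0),np.argwhere(m).mean(0))
D=q[:,:2].mean(0)*1000-BO;c,s=np.cos(np.radians(BY)),np.sin(np.radians(BY));print('mark bed',D[0]*c+D[1]*s,D[1]*c-D[0]*s)
for C in([514.4,307.2],[515.0,308.2]):
  v=q[:,:2].mean(0)*1000-C;print('mark r',np.hypot(*v),'phi',np.degrees(np.arctan2(v[1],v[0]))%360)
  v=np.array([469.2,300.15])-C;print('handle phi',np.degrees(np.arctan2(v[1],v[0]))%360)
```

```text
224 [0.44479373 0.29868365 0.04204912] [175.52678571 324.58035714]
mark bed -155.85729271604583 208.66767903585037
mark r 70.12532351210646 phi 186.97549257242832
handle phi 188.865191049924
mark r 70.8482972999526 phi 187.7193100672088
handle phi 189.96872390134632
```

Run:
```python
from h import *
go((.4690,.3001,.15,-171.1),(.4690,.3001,.0605,-171.1))
```

```text
t 56.3 p [0.4403 0.2989 0.2053] yaw/tilt [-1.7344e+02  3.2000e-01  1.4000e-01] open 0.0515 F [0.7 1.3 0.4] j6 1.98
(0.469, 0.3001, 0.15, -171.1) -> [-2.3, -0.3, -0.1] [5.54, 0.19, -2.84]
(0.469, 0.3001, 0.0605, -171.1) -> [-2.3, -0.3, -0.1] [14.49, 0.17, -2.79]
```

>>> play_rows:
  rows:
    - [[-2.3,-0.3,0],[3,0.17,-2.8],60]
    - [[-2.3,-0.3,0],[5.5,0.17,-2.8],60]
    - [[-2.3,-0.3,0],[9,0.17,-2.8],60]
    - [[-2.3,-0.3,0],[12,0.17,-2.8],60]
    - [[-2.3,-0.3,0],[14.5,0.17,-2.8],60]
    - [[-2.3,-0.3,0],[14.5,0.17,-2.8],60]
    - [[-2.3,-0.3,0],[14.5,0.17,-2.8],60]
    - [[-2.3,-0.3,0],[14.5,0.17,-2.8],0]
    - [[-2.3,-0.3,0],[14.5,0.17,-2.8],0]
    - [[-2.3,-0.3,0],[14.5,0.17,-2.8],0]

```text
time: 57.55
ee_pos: [0.4699, 0.3004, 0.0618]
tcp_rot: [2.143, 0.164, -2.137]
wrist_force: [-1.3, -1.5, 6.4]
opening: 0.0182
```

>>> play_rows:
  rows:
    - [[0,0,0],[0,0,0],0]
    - [[0,0,0],[0,0,0],0]
    - [[1,0,0],[0,-0.1,0],0]
    - [[2.5,0,0],[0,-0.23,0],0]
    - [[2.5,0,0],[0,-0.23,0],0]
    - [[2.5,0,0],[0,-0.23,0],0]
    - [[2.5,0,0],[0,-0.23,0],0]
    - [[2.5,0,0],[0,-0.23,0],0]
    - [[2.5,0,0],[0,-0.23,0],0]
    - [[2.5,0,0],[0,-0.23,0],0]

```text
time: 58.8
ee_pos: [0.4696, 0.3025, 0.0618]
tcp_rot: [2.166, 0.118, -2.16]
wrist_force: [2.1, -4.6, 1.7]
opening: 0.0186
```

Run:
```python
from h import *
go();print(env.get_state()['moment'])
```

```text
t 58.8 p [0.4696 0.3025 0.0618] yaw/tilt [-1.7364e+02  1.5000e-01  1.2000e-01] open 0.0186 F [ 2.1 -4.6  1.7] j6 1.96
[-0.74169437 -0.1949535  -0.06158032]
```

>>> play_rows:
  rows:
    - [[0,0,0],[0,0,0],0]
    - [[0,0,0],[0,0,0],0]
    - [[0,0,0],[0,0,0],60]
    - [[0,0,0],[0,0,0],60]
    - [[0,0,0],[0,0,0],60]
    - [[0,0,0],[-5,0,0],60]
    - [[0,0,0],[-10,0,1],60]
    - [[0,0,0],[-14,0,3],60]
    - [[0,0,0],[-14,0,3],60]
    - [[0,0,0],[-14,0,3],60]

```text
time: 60.05
ee_pos: [0.4391, 0.2994, 0.2015]
tcp_rot: [2.166, 0.118, -2.16]
wrist_force: [-0.1, 0.1, 0.3]
opening: 0.0512
```

>>> play_rows:
  rows:
    - [[0,0,0],[0,0,0],60]
    - [[0,0,0],[0,0,0],60]
    - [[0,0,0],[0,0,0],60]
    - [[0,0,0],[0,0,0],60]
    - [[0,0,0],[0,0,0],60]
    - [[0,0,0],[0,0,0],60]
    - [[0,0,0],[0,0,0],60]
    - [[0,0,0],[0,0,0],60]
    - [[0,0,0],[0,0,0],60]
    - [[0,0,0],[0,0,0],60]

```text
time: 61.3
ee_pos: [0.4391, 0.2994, 0.2015]
tcp_rot: [2.166, 0.118, -2.16]
wrist_force: [-0.4, 0.4, 1.0]
opening: 0.0514
```

```bash
python3 wh.py; ls -t pics|head -1
python3 - <<'E'
from h import *
q,*_=snap('scene');save('fin',cv2.resize(q[160:300,300:460],None,fx=4,fy=4,interpolation=2))
E
```

```text
t 61.3 p [0.4391 0.2994 0.2015] yaw/tilt [-1.7362e+02  1.6000e-01  1.2000e-01] open 0.0514 F [-0.4  0.4  1. ] j6 1.98
handle (array([468.90875244, 302.87408447]), 9.862916946411133, array([469.37011054, 302.9585039 ]), np.int64(477)) disc [514.34285914 307.22260149  54.61117547] 11443
disc r 45.6 wheel deg off 1.19
disc r 45.2 wheel deg off 1.24
bed model r 46.4 wheel deg off 0.04
bed model r 46.0 wheel deg off 0.08
wheel6135.png
```

View pics/fin.png

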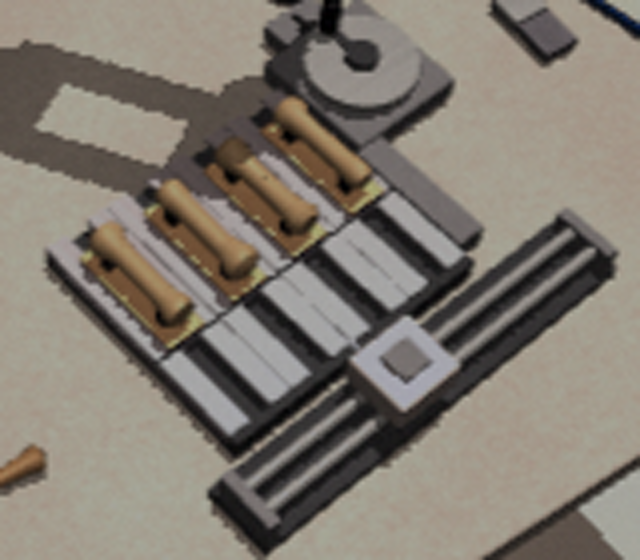

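```bash
python3 -c "
from rig import env
print(env.hand_in())"
```

```text
the job is handed in; nothing more can be done
None
```

The job is handed in. All four beige sledges are in tracks 1–4, and the handwheel is cranked clockwise (about 222° in all) to the pointer mark. The whole run took about 61 s of robot time, and no verdict was reported at hand-in.

- **Sledges:** The deck ends read 28.4–29.5 mm in the bed frame, against the line at 30 mm. The far ends read -89 mm, which puts every sledge centre within about 1 mm of where it should be. The last picture from the scene camera shows all four deck edges at the scribed line.
- **Wheel:** The first crank stopped about 2° short, so I gripped the handle again and corrected it. The last two checks disagree slightly: the handle is 0.1° past the mark using the hub position from the bed fit, and 1.2° past using the hub from the disc outline. Either way it is within about 0.02 rad.
- **Forces and bystanders:** The highest wrist force I read was about 12 N, while holding the crank. I saw no slackened grip and no knocked sledge. The red and turquoise look-alikes and the other things on the table were not touched. The arm was raised clear of everything at the end.

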